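# Load the paper roll on its spindle

### The arm

A 7-joint arm with a two-finger parallel gripper is mounted at the origin on a cart in front of the work surface, level with it; the furniture and walls round the work are solid. World frame = base frame: x ahead of the robot, y to its left, z up, the work surface at z = 0. Lengths are in m, angles in rad, forces in N, time in s.
With the tool pointing down it reaches from about 0.4 to 0.875 m from the base axis. Payload 4.4 kg.
Tool frame: the origin (TCP) lies midway between the tips of the shut fingers; the grasp point (between the pads) lies 19 mm behind it; z points along the fingers, y is the line along which they close (so a half turn about z gives the same grasp; the last joint's range is limited). The gripper opens to 85 mm and grips with 20 to 120 N. Pads are 22 mm wide; open, the fingers measure 114 mm over their backs; the gripper's body (76 mm by 85 mm) begins 54 mm behind the grasp point. The pads swing forward as they close: fully open they stand 13 mm farther back than shut.
Start: joints at [-0.066, 0.628, 0.038, 1.517, -0.027, 0.996, -0.02], TCP at [0.65, 0, 0.231] pointing down, gripper open.
Joint ranges: [-3.06, 3.06], [-0.37, 2.12], [-1.25, 1.32], [0.18, 2.47], [-1.1, 4.24], [0.23, 1.98], [-2.94, 2.94]. Speed limits (rad/s): [2.57, 2.57, 3.14, 3.14, 3.14, 3.14, 3.14].

### API

Orientations are given as a rotation vector (axis times angle).
In Python, from station import status, capture, job, finder gives the robot as it stands.
- The arm moves only by the tool play_rows, never from a script. Its argument "plan" is a list of rows, each an object with "jaw": the opening, from -1 (shut) to 1 (fully open), so that 0 is half open; "delta_pos": the shift along the tool's x, y, z in cm, a list of three; "yaw": the turn about the tool's z in rad. A call has 1 to 8 rows; each row shifts and turns the commanded pose from where the row before left it, along the tool's axes as they then stand; what a row does not reach is not made up. A row lasts 1/12 s, in which the tool goes at most 41.7 mm and 7.16 degrees, less where a joint would pass 70% of its speed; a pose out of reach is approached as far as the arm can. A call is refused whole if a number of a shift passes 4.17 or a number of a turn 0.125, either way. A call with a gripper value outside its range is refused whole. The fingers move at their own pace and stop on an object; the grip force is fixed at half the most. Time passes only in rows, so rows that do not move let the fingers close. It gives the time, the measured TCP pose, the force, the opening and the grip force at its end, in the units of the state.
- status.get_state(): the state, without advancing time (a new reading comes with each control period).
- capture(name): name is "scene" or "side" or "wrist"; returns a dict with "image" (480x640x3 uint8, blue, green, red), "K" (3x3 intrinsics, pixels), "R" (3x3) and "t" (3): a world point X has camera coordinates R X + t. Camera axes: x right, y down, z forward; pixel columns grow to the right and rows downward; lengths in m; the calibration is good to about 2 mm. A picture is of the moment at which its call begins. There is no depth.
- job.close_job(): hands the job in; it is judged then, once.
Trained networks look in the newest picture that a camera, given by its name, has taken for a name from the list of things; names that differ only in an ending like _2 or _b are one class to them, and where a whole thing is asked for, a point or a joint stands for the part that bears it (a point fixed in the world has none). Each returns a list of dicts, best first, with "score" (0 to 1); they miss things now and then, are a little off and sometimes report something else, mostly with a low value. They report only what shows in the picture. A call takes as long as a camera call. They do not tell look-alikes from the thing itself.
- finder.find_in(camera, query): "box" ([centre column, centre row, width, height] in pixels, round what is visible of it).
- finder.outline_of(camera, query): "region" (480x640 bool, what is visible of it) and "box" ([centre column, centre row, width, height] in pixels, round what is visible of it).
The state is a dict: "time": time; "joints": joint angles; "qvel": joint speeds; "joint_torque": joint torques, N m; "eef_pos": TCP position; "ee_rot": TCP orientation; "ft_force": force on the tool from outside, world axes, zero at the start; "moment": the same for the moment, N m; "width": finger opening in m; "grasp_force": force on a finger pad.
Only numpy, scipy, OpenCV 4.12 (cv2) and the standard library are available. Lean on these libraries where they do the work, as an engineer would, in place of code of your own. Each camera call takes 0.05 s, during which the arm holds its last target. There are 200 camera calls.

### The job

Refill the roll stand: lift its empty spindle out by the grip, thread it through the core of the paper roll lying in the cradle until the collar meets the roll, and push on gently until the sprung back-plate is felt pushing back with about 8 N, held for half a second (over 18 N crushes the core). Ease back to take the pressure off, carry the roll on the spindle to the stand, set the spindle down in both slots with the roll hanging between the cheeks, still up against the collar, and let go. Do not touch the paper with the gripper, and leave the other things on the desk where they are.

Things in the scene. Friction and masses are not known exactly. Their poses are not given: they have to be found in the camera images.
- spindle: Loose spindle, 0.12 kg, along its x. Origin on the axis, in the collar's front face. Collar: disc 32 mm across, x -5 to 0 mm; in front a 15 mm rod to x = 65, tapered to a 6 mm tip at x = 74; behind, the rod to x = -38, then the grip. Starts level in both slots of the stand, origin 55 mm over the stand's origin, x along the stand's x, up to 5 mm off the stand's origin lengthwise.
- spindle_grip (a point): Middle of the spindle's black grip block, at spindle x = -62 mm on its axis. The block is 46 mm long (x), 16 mm wide (y), 22 mm high, sides flat and vertical: take it from above, closing along y.
- paper_roll: Loose white paper roll lying in the cradle, 0.11 to 0.2 kg, 60 mm across, 40 mm wide along its x (the bore's axis), cardboard core with open bore of 19 mm. Origin in its middle on the axis, at first 42 mm over the cradle's origin; faces at x = -20 (spindle enters here) and +20 mm. It can slide along the cradle.
- cradle: Fixed cradle, base 140 x 84 x 6 mm (x -35 to 105 mm) on 5 mm feet, origin at its underside, 5 mm over the desk; +x is the way the spindle goes in. Roll lies on two bars along x (y = +-20, top at z = 18, x -32 to 43 mm). Behind the roll stands a sprung plate 64 mm high, with a gap 28 mm wide above z = 30 for the rod.
- cradle_back (a point): Point on the cradle's axis line (cradle x = 34, z = 42 mm): the plate's resting face is up to 12 mm before or behind it, not measured: feel for it. Roll to plate at first 2 to 32 mm; there the roll slides with about 1 N. The plate gives from 2 N, 2.5 N per mm, to 10 mm; it follows the roll back as you ease off.
- roll_stand: Fixed roll stand, base 112 x 90 mm on 5 mm feet, origin at its underside, 5 mm over the desk. Cheeks 8 mm thick at x = -18 and 56 mm, 64 mm wide, 82 mm high, each with an open slot in the stand's x-z plane, 18 mm wide, flared at the top, bottom at z = 47.5. Seated spindle: along the stand's x, its origin at x = 0 (+-8 mm), y = 0, z = 55 mm, grip block outside on the -x side.
- spare_roll: Bystander: a second such paper roll standing on end, 60 mm wide, 40 mm high, origin at its underside.
- marker_black: Bystander: black-capped marker lying on the desk, 132 mm long, 16 mm thick.
- white_bottle: Bystander: small white bottle, 33 mm wide, 66 mm high, origin at its underside.
- loupe: Bystander: folding loupe lying on the desk, 87 x 40 mm, 12 mm thick.
Mind the look-alikes: they are no part of the job. Of the things that look like the spindle, the larger one is meant. What is shaped like the paper_roll but orange is not meant.

How it is judged:
By the outcome, as a careful person would: the job done as asked, in the order asked, and still so for the second after the job is handed in, with the robot touching nothing.
It also fails if it takes over 72 s, if anything falls off the work surface, if the arm or the gripper's body presses on something with over 40 N, if the wrist force passes 120 N, or if a joint passes its speed limit or range.

## Working session

There is one attempt and no reset: what is moved stays moved. The work goes in short steps, Python scripts to look and compute and a tool call to move; the robot and the scene stay as the last step left them, time stands still between calls to the robot, and variables do not carry over. Pictures are saved under pics/ and viewed, at most 10 in all, crops included, and the job is handed in when it is done.

Besides the shell and the picture viewer there is one more tool, called by a JSON object that holds its "api" and its "payload", one argument or row to a line. play_rows: Moves the arm, as the interface text tells. Its arguments: {"type":"object","properties":{"plan":{"type":"array","items":{"type":"object","properties":{"jaw":{"type":"number"},"delta_pos":{"type":"array","items":{"type":"number"}},"yaw":{"type":"number"}}}}},"required":["plan"]}

```bash
mkdir -p pics; ls; python3 - <<'E'
from station import status, capture, job, finder
import cv2,numpy as np
s=status.get_state(); print({k:np.round(v,3).tolist() for k,v in s.items()})
for c in("scene","side"):
    d=capture(c); cv2.imwrite(f"pics/{c}0.png",d["image"]); print(c,d["K"].tolist(),np.round(d["R"],4).tolist(),np.round(d["t"],4).tolist())
    for q in("spindle","spindle_grip","paper_roll","cradle","roll_stand","spare_roll","white_bottle","loupe","marker_black"):
        print(c,q,[(round(r["score"],2),np.round(r["box"]).tolist()) for r in finder.find_in(c,q)[:4]])
E
```

```text
pics
{'time': 0.0, 'joints': [-0.066, 0.629, 0.038, 1.518, -0.027, 0.996, -0.02], 'qvel': [-0.0, -0.0, 0.0, 0.0, 0.001, 0.001, -0.0], 'joint_torque': [-0.001, -56.341, 1.226, -19.345, 0.011, 0.011, -0.0], 'eef_pos': [0.649, 0.0, 0.23], 'ee_rot': [-2.221, -2.22, 0.002], 'ft_force': [0.111, -0.439, 0.496], 'moment': [0.061, 0.012, 0.002], 'grasp_force': 0.0, 'width': 0.086}
scene [[452.08935820497123, 0.0, 319.0618066702756], [0.0, 452.08935820497123, 237.54083889145107], [0.0, 0.0, 1.0]] [[0.7448, -0.6672, 0.0114], [-0.3933, -0.4527, -0.8003], [0.5391, 0.5915, -0.5996]] [-0.3003, 0.3584, 0.4797]
scene spindle [(0.79, [172.0, 283.0, 65.0, 32.0]), (0.55, [271.0, 234.0, 58.0, 33.0])]
scene spindle_grip [(0.95, [270.0, 237.0, 62.0, 31.0]), (0.8, [173.0, 284.0, 61.0, 34.0])]
scene paper_roll [(0.93, [405.0, 280.0, 38.0, 37.0]), (0.57, [215.0, 231.0, 35.0, 35.0])]
scene cradle []
scene roll_stand [(0.88, [287.0, 239.0, 67.0, 68.0])]
scene spare_roll [(0.83, [436.0, 232.0, 32.0, 34.0])]
scene white_bottle [(0.89, [392.0, 233.0, 18.0, 34.0])]
scene loupe [(0.68, [225.0, 321.0, 50.0, 25.0])]
s
[... 260 characters left out ...]
.2131, 0.8697]
side spindle [(0.95, [181.0, 236.0, 64.0, 15.0]), (0.67, [289.0, 230.0, 94.0, 19.0])]
side spindle_grip [(0.8, [287.0, 230.0, 94.0, 22.0])]
side paper_roll [(0.7, [363.0, 336.0, 38.0, 45.0]), (0.64, [245.0, 203.0, 33.0, 35.0]), (0.15, [186.0, 293.0, 36.0, 32.0])]
side cradle [(0.86, [387.0, 366.0, 106.0, 61.0])]
side roll_stand [(0.92, [303.0, 238.0, 69.0, 65.0]), (0.44, [386.0, 367.0, 101.0, 60.0])]
side spare_roll [(0.86, [470.0, 302.0, 41.0, 40.0])]
side white_bottle [(0.87, [418.0, 283.0, 24.0, 41.0])]
side loupe [(0.76, [187.0, 291.0, 37.0, 34.0]), (0.5, [417.0, 280.0, 24.0, 43.0]), (0.43, [304.0, 239.0, 67.0, 69.0])]
side marker_black [(0.57, [258.0, 308.0, 17.0, 62.0])]
```

View pics/side0.png

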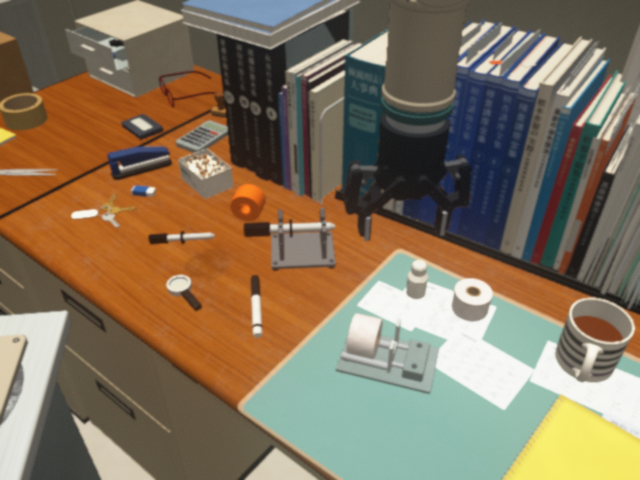

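View pics/scene0.png

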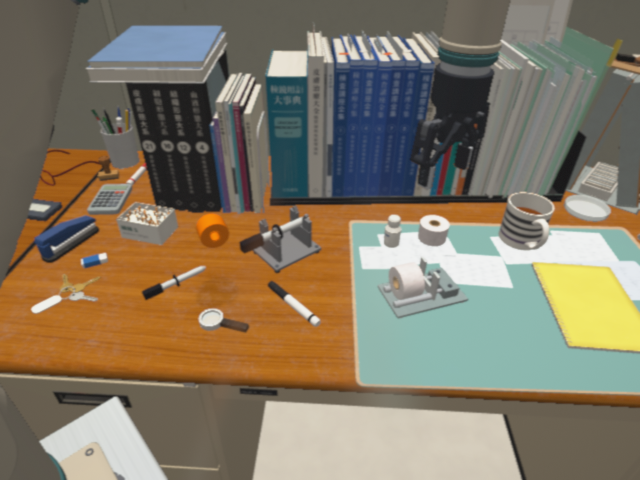

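In the side view, the spindle candidates are the one in the stand at (289,230) and a small one lying on the desk at (181,236). The larger one in the stand fits the description. The roll candidates are the white one in the cradle at (363,336), the orange one at (247,202) and the spare on end at (470,302). I mean the white one lying in the cradle.

```bash
cat > h.py <<'E'
from station import status, capture, job, finder
import cv2,numpy as np
from scipy.spatial.transform import Rotation as Rot
from scipy.optimize import least_squares
def ray(d,uv):
    v=d["R"].T@np.linalg.inv(d["K"])@np.array([uv[0],uv[1],1.]); return -d["R"].T@d["t"],v/np.linalg.norm(v)
def onz(d,uv,z):
    c,v=ray(d,uv); return c+v*(z-c[2])/v[2]
def tri(obs):
    A=np.zeros((3,3));b=np.zeros(3)
    for d,uv in obs:
        c,v=ray(d,uv);P=np.eye(3)-np.outer(v,v);A+=P;b+=P@c
    return np.linalg.solve(A,b)
def proj(d,X):
    p=np.atleast_2d(X)@d["R"].T+d["t"];q=p@d["K"].T;return q[:,:2]/q[:,2:]
def st():
    s=status.get_state();print({k:np.round(s[k],4).tolist() for k in("time","eef_pos","ee_rot","ft_force","width","grasp_force")});return s
E
python3 - <<'E'
from h import *
a=capture("scene");b=capture("side");w=capture("wrist")
cv2.imwrite("pics/w0.png",w["image"])
print("stand",tri([(a,(287,239)),(b,(303,238))]),"grip",tri([(a,(258,241)),(b,(258,229))]))
print("roll",tri([(a,(405,280)),(b,(363,336))]), "cradle",onz(b,(387,366),0.01))
print("bottle",tri([(a,(392,233)),(b,(418,283))]),"spare",tri([(a,(436,232)),(b,(470,302))]))
print("orange",onz(b,(247,202),.03),"mark",onz(b,(258,308),.008),"loupe",onz(b,(187,291),.006))
R=Rot.from_rotvec(status.get_state()["ee_rot"]).as_matrix();print(R.round(3))
print("wristcam",-w["R"].T@w["t"],w["R"].round(3).tolist(),w["K"][0,0])
E
```

```text
stand [0.54365239 0.25424388 0.0358526 ] grip [0.46679167 0.2403062  0.07560793]
roll [0.61119826 0.00910208 0.04956292] cradle [ 0.64418206 -0.01872665  0.01      ]
bottle [0.72366625 0.13249557 0.02790348] spare [0.7941357  0.07535088 0.03064461]
orange [0.44695501 0.38408043 0.03      ] mark [0.45891875 0.12169083 0.008     ] loupe [0.34199972 0.17569171 0.006     ]
[[ 0.  1.  0.]
 [ 1. -0.  0.]
 [ 0.  0. -1.]]
wristcam [0.64997033 0.07386104 0.37481784] [[1.0, -0.001, -0.0], [-0.001, -0.957, 0.289], [-0.001, -0.289, -0.957]] 361.76713220677317
```

View pics/w0.png

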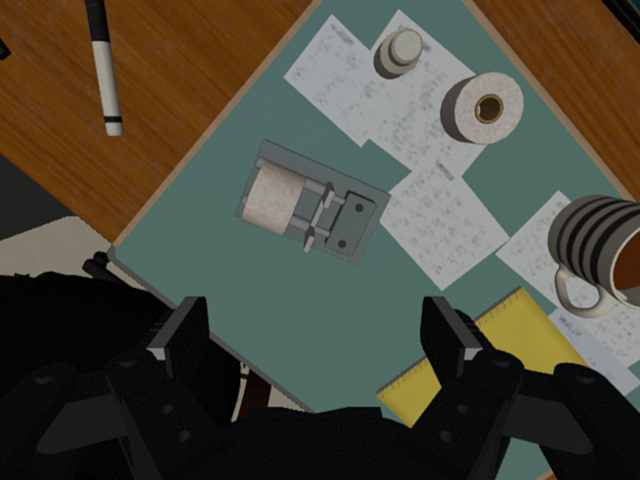

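The wrist view shows the white roll at (275,198) in the cradle, with the plate at (318,215) to its lower right. I'm moving over the stand to look closer.

{"api": "play_rows", "payload": {
  "plan": [
    {"delta_pos":[2.0,-1.5,0],"yaw":0.12,"jaw":1},
    {"delta_pos":[2.0,-1.5,0],"yaw":0.12,"jaw":1}
  ]
}}

```text
time: 1.32
eef_pos: [0.6224, 0.0397, 0.2311]
ee_rot: [2.48, 1.927, -0.001]
ft_force: [0.5, 0.8, -1.0]
width: 0.0859
grasp_force: 0.0
```

{"api": "play_rows", "payload": {
  "plan": [
    {"delta_pos":[0,0,0.5],"yaw":0.12,"jaw":1},
    {"delta_pos":[0,0,0.5],"yaw":0.12,"jaw":1},
    {"delta_pos":[0,0,0.5],"yaw":0.12,"jaw":1},
    {"delta_pos":[0,0,0.5],"yaw":0.12,"jaw":1},
    {"delta_pos":[0,0,0.5],"yaw":0.12,"jaw":1},
    {"delta_pos":[0,0,0.5],"yaw":0.12,"jaw":1},
    {"delta_pos":[0,0,0.5],"yaw":0.12,"jaw":1},
    {"delta_pos":[0,0,0.5],"yaw":0.12,"jaw":1}
  ]
}}

```text
time: 1.98
eef_pos: [0.6226, 0.0418, 0.1912]
ee_rot: [-3.089, -0.57, -0.0]
ft_force: [-0.3, -0.8, 0.1]
width: 0.0852
grasp_force: 0.0
```

{"api": "play_rows", "payload": {
  "plan": [
    {"delta_pos":[0,0,0.5],"yaw":0.12,"jaw":1},
    {"delta_pos":[0,0,0.5],"yaw":0.12,"jaw":1},
    {"delta_pos":[0,0,0],"yaw":0.12,"jaw":1},
    {"delta_pos":[-2.5,-2.5,0],"yaw":0,"jaw":1},
    {"delta_pos":[-2.5,-2.5,0],"yaw":0,"jaw":1},
    {"delta_pos":[-2.5,-2.5,0],"yaw":0,"jaw":1},
    {"delta_pos":[-2.5,-2.5,0],"yaw":0,"jaw":1},
    {"delta_pos":[-2.5,-2.5,0],"yaw":0,"jaw":1}
  ]
}}

```text
time: 2.65
eef_pos: [0.495, 0.1664, 0.1814]
ee_rot: [-3.141, -0.017, -0.0]
ft_force: [0.6, 1.2, 0.4]
width: 0.0853
grasp_force: 0.0
```

{"api": "play_rows", "payload": {
  "plan": [
    {"delta_pos":[0,-2.0,0],"yaw":0,"jaw":1},
    {"delta_pos":[0,-2.0,0],"yaw":0,"jaw":1},
    {"delta_pos":[0,-2.0,0],"yaw":0,"jaw":1},
    {"delta_pos":[0,0,0],"yaw":0,"jaw":1},
    {"delta_pos":[0,0,0],"yaw":0,"jaw":1}
  ]
}}

```text
time: 3.07
eef_pos: [0.4953, 0.2265, 0.1812]
ee_rot: [-3.141, -0.021, -0.0]
ft_force: [0.7, 0.4, 0.0]
width: 0.0851
grasp_force: 0.0
```

```bash
python3 - <<'E'
from h import *
import pickle
st();w=capture("wrist");cv2.imwrite("pics/w1.png",w["image"]);pickle.dump(w,open("w1.pkl","wb"))
for q in("spindle","roll_stand"):
    r=finder.outline_of("wrist",q)
    for i,x in enumerate(r[:2]):
        m=x["region"].astype(np.uint8); print(q,x["score"],np.round(x["box"]),cv2.minAreaRect(cv2.findNonZero(m)))
E
```

```text
{'time': 3.0667, 'eef_pos': [0.4953, 0.2265, 0.1812], 'ee_rot': [-3.1413, -0.0214, -0.0001], 'ft_force': [0.6733, 0.3615, 0.0105], 'width': 0.0851, 'grasp_force': 0.0}
spindle 0.91 [229. 374.  24. 101.] ((227.71624755859375, 374.70269775390625), (23.67345428466797, 99.1325912475586), 9.462322235107422)
spindle 0.72 [271. 188.  44. 223.] ((272.0, 187.0), (218.0, 42.0), 90.0)
```

View pics/w1.png

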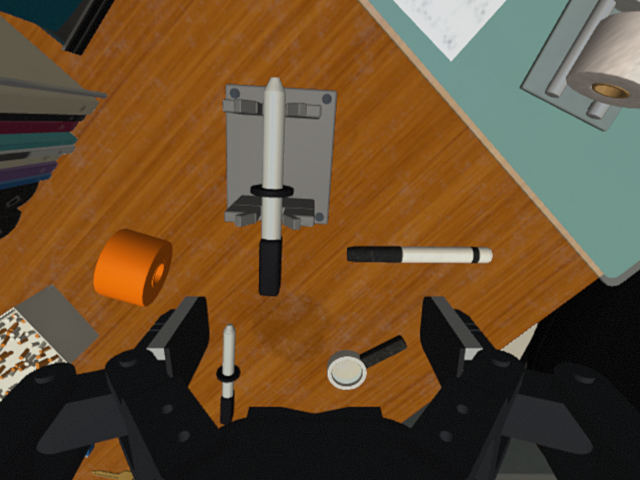

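The wrist view shows two spindle-like things. The big one sits in the stand, tip (276,78) to grip end (269,296). The small one lies on the desk at (228,374). The larger one in the stand fits, so I'll confirm it in a crop and measure its axis.

```bash
python3 - <<'E'
from h import *
import pickle
w=pickle.load(open("w1.pkl","rb"));im=w["image"]
cv2.imwrite("pics/w1c.png",cv2.resize(im[65:310,190:360],None,fx=2.4,fy=2.4,interpolation=cv2.INTER_CUBIC))
hsv=cv2.cvtColor(im,cv2.COLOR_BGR2HSV)
white=((hsv[...,2]>150)&(hsv[...,1]<70))
P=[]
for v in list(range(105,180,3)):
    c=np.where(white[v,258:292])[0]+258
    if 10<len(c)<26: P.append(onz(w,(c.mean(),v),.060)[:2])
g=im.max(2)<70
G=[]
for v in range(246,292,3):
    c=np.where(g[v,250:290])[0]+250
    if len(c)>10: G.append(onz(w,((c.min()+c.max())/2,v),.066)[:2]); 
P=np.array(P);G=np.array(G)
for A in(P,G,np.vstack([P,G])):
    k=np.polyfit(A[:,0],A[:,1],1);print(len(A),np.degrees(np.arctan(k[0])),np.polyval(k,[.45,.5,.55,.6]).round(4),np.std(A[:,1]-np.polyval(k,A[:,0])))
rows=[v for v in range(220,310) if g[v,262:278].mean()>.6];print("grip rows",rows[0],rows[-1])
print("grip front",onz(w,(270,rows[0]),.071),"grip end",onz(w,(269,rows[-1]),.071),"tip",onz(w,(276,78),.06),"collar",onz(w,(272,190),.06))
for p in((226,86),(337,92),(330,222),(226,224)):print(p,onz(w,p,.01).round(4))
E
```

```text
25 -2.5027504444547786 [0.2622 0.26   0.2578 0.2556] 0.00015851215367276782
16 -2.6404295519303647 [0.2613 0.259  0.2567 0.2544] 0.00014846001519292973
41 -2.020027131940223 [0.2612 0.2595 0.2577 0.256 ] 0.00020227395888338642
grip rows 240 295
grip front [0.48721523 0.25923768 0.071     ] grip end [0.44263297 0.26100804 0.071     ] tip [0.59878883 0.2539634  0.06      ] collar [0.52240921 0.2582573  0.06      ]
(226, 86) [0.598  0.2994 0.01  ]
(337, 92) [0.5946 0.2095 0.01  ]
(330, 222) [0.4853 0.2124 0.01  ]
(226, 224) [0.4823 0.3061 0.01  ]
```

View pics/w1c.png

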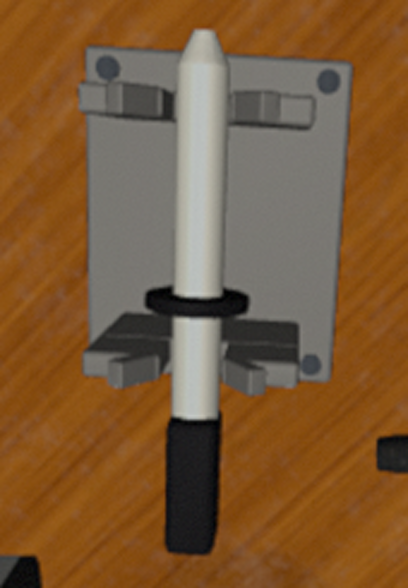

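The crop confirms it: the large spindle has its black grip at the bottom, the collar in mid-stand and its tip past the far cheek. Now I go for the grip.

{"api": "play_rows", "payload": {
  "plan": [
    {"delta_pos":[-1.5,-1.7,1.0],"yaw":0.055,"jaw":0},
    {"delta_pos":[-1.45,-1.7,1.0],"yaw":0,"jaw":0},
    {"delta_pos":[0,0,2],"yaw":0,"jaw":0},
    {"delta_pos":[0,0,2],"yaw":0,"jaw":0},
    {"delta_pos":[0,0,2],"yaw":0,"jaw":0},
    {"delta_pos":[0,0,0],"yaw":0,"jaw":0},
    {"delta_pos":[0,0,0],"yaw":0,"jaw":0}
  ]
}}

```text
time: 3.8
eef_pos: [0.4665, 0.2582, 0.101]
ee_rot: [3.139, -0.073, -0.002]
ft_force: [0.1, 1.4, -0.6]
width: 0.0425
grasp_force: 0.0
```

```bash
python3 - <<'E'
from h import *
s=st();w=capture("wrist");cv2.imwrite("pics/w2.png",w["image"])
R=Rot.from_rotvec(s["ee_rot"]).as_matrix();print("heading",np.degrees(np.arctan2(R[1,0],R[0,0])))
im=w["image"];hsv=cv2.cvtColor(im,cv2.COLOR_BGR2HSV)
for x,z in((.4655,.071),(.487,.071),(.5265,.06),(.60,.06)):print(proj(w,np.array([x,.2605-np.tan(np.radians(2.4))*(x-.4655),z])).round(1))
E
```

```text
{'time': 3.8, 'eef_pos': [0.4665, 0.2582, 0.101], 'ee_rot': [3.1393, -0.0727, -0.0023], 'ft_force': [0.0648, 1.4116, -0.5923], 'width': 0.0425, 'grasp_force': 0.0}
heading -2.653828729690671
[[310.5 275. ]]
[[310.1 235.3]]
[[309.6 153. ]]
[[308.1 -18. ]]
```

View pics/w2.png

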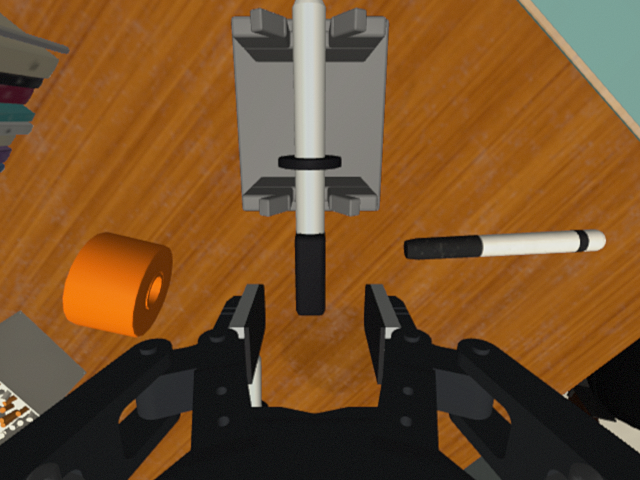

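Fingers straddle the grip, which sits at (311,275), about 2 mm off centre. I correct that, go down and close.

{"api": "play_rows", "payload": {
  "plan": [
    {"delta_pos":[0,-0.2,2],"yaw":0,"jaw":0},
    {"delta_pos":[0,0,2],"yaw":0,"jaw":0},
    {"delta_pos":[0,0,2],"yaw":0,"jaw":0},
    {"delta_pos":[0,0,0],"yaw":0,"jaw":0},
    {"delta_pos":[0,0,0],"yaw":0,"jaw":-1},
    {"delta_pos":[0,0,0],"yaw":0,"jaw":-1},
    {"delta_pos":[0,0,0],"yaw":0,"jaw":-1},
    {"delta_pos":[0,0,0],"yaw":0,"jaw":-1}
  ]
}}

```text
time: 4.52
eef_pos: [0.468, 0.262, 0.0429]
ee_rot: [-3.14, 0.07, -0.004]
ft_force: [0.0, -0.5, 4.4]
width: 0.015
grasp_force: 60.4
```

{"api": "play_rows", "payload": {
  "plan": [
    {"delta_pos":[0,0,0],"yaw":0,"jaw":-1},
    {"delta_pos":[0,0,0],"yaw":0,"jaw":-1},
    {"delta_pos":[0,0,0],"yaw":0,"jaw":-1}
  ]
}}

```text
time: 4.77
eef_pos: [0.468, 0.262, 0.0427]
ee_rot: [-3.14, 0.07, -0.004]
ft_force: [-1.1, 0.0, 7.6]
width: 0.0152
grasp_force: 61.0
```

{"api": "play_rows", "payload": {
  "plan": [
    {"delta_pos":[0,0,-0.5],"yaw":0,"jaw":-1},
    {"delta_pos":[0,0,-1.5],"yaw":0,"jaw":-1},
    {"delta_pos":[0,0,-2],"yaw":0,"jaw":-1},
    {"delta_pos":[0,0,-2],"yaw":0,"jaw":-1},
    {"delta_pos":[0,0,-2],"yaw":0,"jaw":-1},
    {"delta_pos":[0,0,-2],"yaw":0,"jaw":-1},
    {"delta_pos":[0,0,0],"yaw":0,"jaw":-1},
    {"delta_pos":[0,0,0],"yaw":0,"jaw":-1}
  ]
}}

```text
time: 5.43
eef_pos: [0.4668, 0.2623, 0.1422]
ee_rot: [-3.139, 0.069, -0.002]
ft_force: [0.0, -0.2, -2.5]
width: 0.0148
grasp_force: 59.9
```

```bash
python3 - <<'E'
from h import *
import pickle
s=st();w=capture("wrist");cv2.imwrite("pics/w3.png",w["image"]);pickle.dump((w,s),open("w3.pkl","wb"))
R=Rot.from_rotvec(s["ee_rot"]).as_matrix();p=s["eef_pos"]
c=-w["R"].T@w["t"];print("cam in tool",R.T@(c-p),(w["R"]@R).round(4).tolist())
# expected spindle in tool frame: grip at tool (-.0025?,0,-.0173)
for X in(0,12,74):
    q=p+R@np.array([(X+62-2.5)/1000,0.0016,-.0173]);print(X,proj(w,q).round(1))
E
```

```text
{'time': 5.4333, 'eef_pos': [0.4668, 0.2623, 0.1422], 'ee_rot': [-3.1395, 0.0685, -0.0019], 'ft_force': [0.0013, -0.2387, -2.4967], 'width': 0.0148, 'grasp_force': 59.8995}
cam in tool [ 0.07341693 -0.00037734 -0.14350888] [[-0.0008, 1.0, -0.0007], [-0.9574, -0.0009, -0.2887], [-0.2887, 0.0004, 0.9574]]
0 [[319.7 167.1]]
12 [[319.9 130.9]]
74 [[320.7 -94.4]]
```

View pics/w3.png

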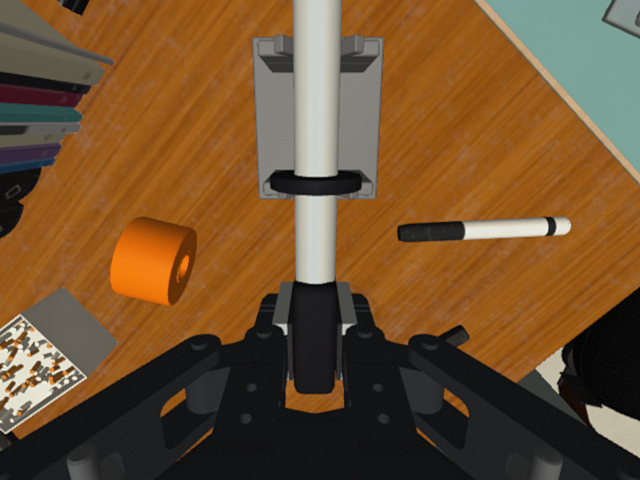

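The spindle is held straight, with the rod along column 317 and the collar at row 180. Now over beside the cradle for a close look.

{"api": "play_rows", "payload": {
  "plan": [
    {"delta_pos":[0,0,0],"yaw":0.117,"jaw":-1},
    {"delta_pos":[0,0,0],"yaw":0.117,"jaw":-1},
    {"delta_pos":[0,0,0],"yaw":0.117,"jaw":-1},
    {"delta_pos":[2.4,2.0,0],"yaw":0,"jaw":-1},
    {"delta_pos":[2.4,2.0,0],"yaw":0,"jaw":-1},
    {"delta_pos":[2.4,2.0,0],"yaw":0,"jaw":-1},
    {"delta_pos":[2.4,2.0,0],"yaw":0,"jaw":-1},
    {"delta_pos":[2.4,2.0,0],"yaw":0,"jaw":-1}
  ]
}}

```text
time: 6.15
eef_pos: [0.5382, 0.122, 0.1398]
ee_rot: [3.079, -0.616, -0.005]
ft_force: [0.7, -0.2, -2.1]
width: 0.0152
grasp_force: 59.8
```

{"api": "play_rows", "payload": {
  "plan": [
    {"delta_pos":[2.4,2.0,0],"yaw":0,"jaw":-1},
    {"delta_pos":[0,0,0],"yaw":0,"jaw":-1},
    {"delta_pos":[0,0,0],"yaw":0,"jaw":-1}
  ]
}}

```text
time: 6.4
eef_pos: [0.5532, 0.0928, 0.1401]
ee_rot: [3.077, -0.624, -0.003]
ft_force: [-0.0, -0.0, -1.9]
width: 0.0149
grasp_force: 59.8
```

```bash
python3 - <<'E'
from h import *
import pickle
s=st();w=capture("wrist");cv2.imwrite("pics/w4.png",w["image"]);pickle.dump((w,s),open("w4.pkl","wb"))
for q in("paper_roll","cradle"):
    for x in finder.outline_of("wrist",q)[:2]:
        m=x["region"].astype(np.uint8); print(q,x["score"],np.round(x["box"]),cv2.boxPoints(cv2.minAreaRect(cv2.findNonZero(m))).round(1).tolist())
E
```

```text
{'time': 6.4, 'eef_pos': [0.5532, 0.0928, 0.1401], 'ee_rot': [3.0772, -0.6237, -0.0026], 'ft_force': [-0.0212, -0.0399, -1.8726], 'width': 0.0149, 'grasp_force': 59.816}
paper_roll 0.75 [404.  96. 105.  73.] [[350.70001220703125, 134.89999389648438], [353.5, 54.79999923706055], [456.5, 58.29999923706055], [453.70001220703125, 138.5]]
paper_roll 0.54 [ 40. 427.  18.  12.] [[29.799999237060547, 429.8999938964844], [47.900001525878906, 419.1000061035156], [49.400001525878906, 421.70001220703125], [31.399999618530273, 432.6000061035156]]
cradle 0.79 [399.  78. 122. 154.] [[338.3999938964844, 149.5], [341.79998779296875, -2.5999999046325684], [457.0, 0.0], [453.6000061035156, 152.10000610351562]]
```

View pics/w4.png

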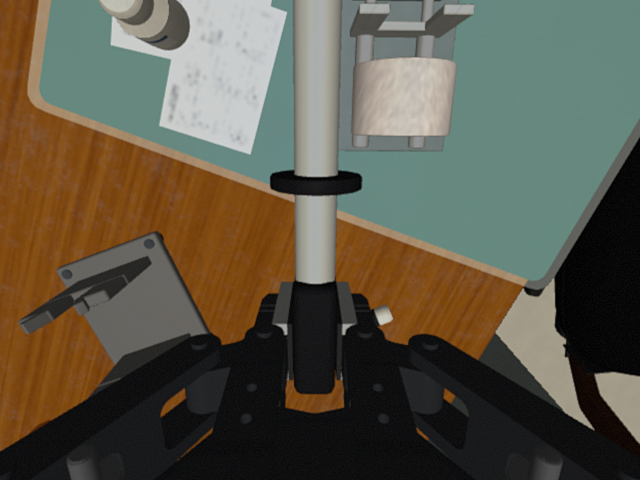

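The cradle is to the right of the rod, with the roll at (404,96) and the base near-edge corners at about (339,150) and (443,151). I'm fitting the cradle axis from the base edges and the roll silhouette.

```bash
python3 - <<'E'
from h import *
import pickle
w,s=pickle.load(open("w4.pkl","rb"));im=w["image"]
hsv=cv2.cvtColor(im,cv2.COLOR_BGR2HSV).astype(int)
g=im.astype(int)
green=(g[...,1]-g[...,2]>22)
L=[];Rr=[];N=[]
for v in range(8,146,4):
    c=np.where(~green[v,338:480])[0]+338
    # right edge: last nongreen before continuous green
    r=[u for u in range(400,490) if not green[v,u]]
    if r: Rr.append((max(r)+.5,v))
    l=[u for u in range(338,400) if not green[v,u]]
for v in range(8,146,12): print(v,"".join('g' if green[v,u] else '.' for u in range(334,474,2)))
for u in range(345,440,4):
    r=[v for v in range(120,165) if not green[v,u]]; N.append((u,max(r)+.5))
Pn=np.array([onz(w,p,.011)[:2] for p in N]);Pr=np.array([onz(w,p,.011)[:2] for p in Rr])
# roll mask
roll=finder.outline_of("wrist","paper_roll")[0]["region"]
E=[]
for v in range(66,128,6):
    c=np.where(roll[v])[0];E.append((v,c.min(),c.max()))
print(E)
def line(P):
    c=np.median(P,0);x,y,a,b=cv2.fitLine(P.astype(np.float32),cv2.DIST_HUBER,0,.01,.01).ravel();return np.degrees(np.arctan2(y,x)),a,b
print("near",line(Pn),"right",line(Pr));print(Rr[::4],N[::4])
R=Rot.from_rotvec(s["ee_rot"]).as_matrix();print("heading",np.degrees(np.arctan2(R[1,0],R[0,0])))
E
```

```text
8 ......................................................................
20 ..................................................................gggg
32 .............................................................ggggggggg
44 .............................................................ggggggggg
56 ............................................................gggggggggg
68 ..............................................................gggggggg
80 .............................................................ggggggggg
92 .............................................................ggggggggg
104 ............................................................gggggggggg
116 ...........................................................ggggggggggg
128 ...........................................................ggggggggggg
140 .......................................................ggggggggggggggg
[(66, np.int64(355), np.int64(456)), (72, np.int64(353), np.int64(456)), (78, np.int64(353), np.int64(455)), (84, np.int64(353), np.int64(454)), (90, np.int64(353), np.int64(454)), (96, np.int64(353), np.int64(453)), (102, np.int64(352), np.int64(452)), (108, np.int64(352), np.int64(452)), (114, np.int64(352), np.int64(451)), (120, np.int64(352), np.int64(450)), (126, np.int64(351), np.int64(450))]
near (np.float32(67.02883), np.float32(0.581667), np.float32(0.018637747)) right (np.float32(-23.721613), np.float32(0.61429036), np.float32(-0.04006275))
[(474.5, 8), (458.5, 24), (454.5, 40), (452.5, 56), (456.5, 72), (454.5, 88), (452.5, 104), (450.5, 120), (444.5, 136)] [(345, 150.5), (361, 150.5), (377, 150.5), (393, 150.5), (409, 150.5), (425, 150.5)]
heading -22.915064738656636
```

```bash
python3 - <<'E'
from h import *
import pickle
w,s=pickle.load(open("w4.pkl","rb"));h=np.radians(-22.95)
u=np.array([np.cos(h),np.sin(h),0]);n=np.array([-np.sin(h),np.cos(h),0])
p=np.array(s["eef_pos"]);c=-w["R"].T@w["t"]
for v,l,r in((72,353,456.5),(90,352.7,454.5),(108,352,452.5),(126,351,450.5)):
    a=[]
    for q in(l,r):
        _,d=ray(w,(q,v));a.append(np.arctan2(d@n,-d[2]))
    m=np.mean(a);k=(c@n)+np.tan(m)*(c[2]-.047);print("roll lat rel tcp (mm)",(k-p@n)*1e3,"apparent radius",np.sin((a[0]-a[1])/2)*(c[2]-.047)/np.cos(m)*1e3)
for q in((339,150.5),(443,150.5)):
    X=onz(w,q,.011);print("base corner along,lat",((X-p)@u*1e3).round(1),((X-p)@n*1e3).round(1))
for q in((361,140),(417,141)):
    X=onz(w,q,.018);print("bar end",((X-p)@u*1e3).round(1),((X-p)@n*1e3).round(1))
for q in((404,135),(352,133),(451,135)):
    X=onz(w,q,.077 if q[0]==404 else .05);print("roll near face",((X-p)@u*1e3).round(1),((X-p)@n*1e3).round(1))
for q in((404,57),): X=onz(w,q,.077);print("roll far",((X-p)@u*1e3).round(1))
# spindle rod in tool: columns at rows
g=w["image"].astype(int)
for v in(20,60,100,140):
    c2=[x for x in range(285,350) if g[v,x].min()>120 and np.ptp(g[v,x])<45];X=onz(w,(np.mean(c2),v),p[2]+.0173);print(v,min(c2),max(c2),"rod lat rel tcp",((X-p)@n*1e3).round(2),((X-p)@u*1e3).round(1))
E
```

```text
roll lat rel tcp (mm) -53.59944564524358 apparent radius 30.11663160153882
roll lat rel tcp (mm) -53.63364503645837 apparent radius 30.02082893136378
roll lat rel tcp (mm) -53.5399545585962 apparent radius 30.043426831152903
roll lat rel tcp (mm) -53.345748693397724 apparent radius 30.158666729581796
base corner along,lat 55.2 -18.3
base corner along,lat 55.1 -94.9
bar end 62.9 -33.3
bar end 62.2 -73.2
roll near face 67.9 -49.4
roll near face 68.4 -23.5
roll near face 67.2 -85.2
roll far 107.0
20 285 336 rod lat rel tcp -0.0 104.4
60 297 336 rod lat rel tcp -0.41 93.1
100 297 334 rod lat rel tcp -0.1 81.1
140 297 334 rod lat rel tcp -0.11 68.5
```

{"api": "play_rows", "payload": {
  "plan": [
    {"delta_pos":[-2.2,1.35,0],"yaw":0,"jaw":-1},
    {"delta_pos":[-2.2,1.35,0],"yaw":0,"jaw":-1},
    {"delta_pos":[-2.2,1.35,0],"yaw":0,"jaw":-1},
    {"delta_pos":[-1.9,1.29,0],"yaw":0,"jaw":-1},
    {"delta_pos":[0,0,2.5],"yaw":0,"jaw":-1},
    {"delta_pos":[0,0,2.5],"yaw":0,"jaw":-1},
    {"delta_pos":[0,0,2.5],"yaw":0,"jaw":-1},
    {"delta_pos":[0,0,2.0],"yaw":0,"jaw":-1}
  ]
}}

```text
time: 7.27
eef_pos: [0.4536, 0.0806, 0.0451]
ee_rot: [-3.081, 0.612, 0.001]
ft_force: [0.6, -0.9, -0.6]
width: 0.0148
grasp_force: 59.8
```

{"api": "play_rows", "payload": {
  "plan": [
    {"delta_pos":[0,0,1.5],"yaw":0,"jaw":-1},
    {"delta_pos":[0,0,0],"yaw":0,"jaw":-1},
    {"delta_pos":[0,0,0],"yaw":0,"jaw":-1}
  ]
}}

```text
time: 7.52
eef_pos: [0.4537, 0.0797, 0.0309]
ee_rot: [3.081, -0.615, -0.003]
ft_force: [1.0, 0.2, -1.6]
width: 0.0149
grasp_force: 59.8
```

```bash
python3 - <<'E'
from h import *
import pickle
w4,s4=pickle.load(open("w4.pkl","rb"));s=st()
h=np.radians(-22.95);u=np.array([np.cos(h),np.sin(h),0]);n=np.array([-np.sin(h),np.cos(h),0])
p=np.array(s["eef_pos"]);d=p-s4["eef_pos"];R=Rot.from_rotvec(s["ee_rot"]).as_matrix()
print("moved along,lat",d@u*1e3,d@n*1e3,"heading",np.degrees(np.arctan2(R[1,0],R[0,0])),"tool tilt along u (deg)",np.degrees(np.arcsin(R[:,2]@u)))
w=capture("wrist");b=capture("side");pickle.dump((w,b,s),open("w5.pkl","wb"))
A=w["image"];B=cv2.resize(b["image"][270:400,240:440],None,fx=3,fy=3,interpolation=cv2.INTER_CUBIC)
A=cv2.resize(A[0:200,220:420],None,fx=1,fy=1.95)
cv2.imwrite("pics/w5.png",np.hstack([A,B[:390]]))
q=p+R@np.array([.1335,.0001,-.0173]);print("tip side px crop",((proj(b,q)-[240,270])*3+[200,0]).round(1), "tip wrist",proj(w,q))
E=np.array(s4["eef_pos"])+u*.068-n*.0535;E[2]=.047;print("bore crop",((proj(b,E)-[240,270])*3+[200,0]).round(1))
E
```

```text
{'time': 7.5167, 'eef_pos': [0.4537, 0.0797, 0.0309], 'ee_rot': [3.0807, -0.6149, -0.0028], 'ft_force': [0.9569, 0.1991, -1.6353], 'width': 0.0149, 'grasp_force': 59.7592}
moved along,lat -86.52000350005818 -50.84108814930507 heading -22.57510748366998 tool tilt along u (deg) -0.09824313792815371
tip side px crop [[494.2 175.1]] tip wrist [[315.10346499 -94.77296469]]
bore crop [[533.5 190.8]]
```

View pics/w5.png

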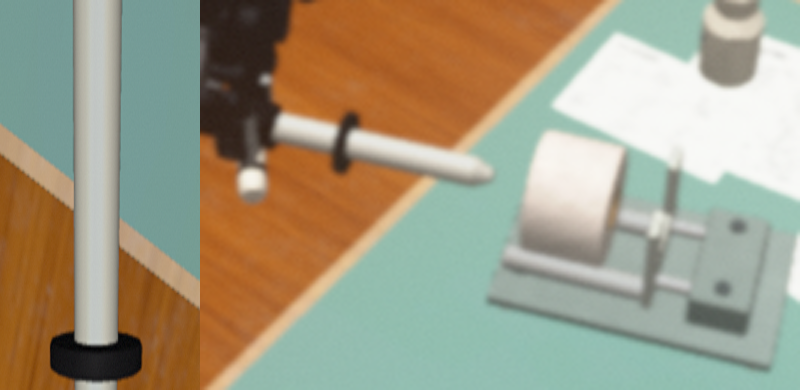

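Tip at crop (492,175) is where predicted, with the bore entry straight ahead, so the spindle is level. I correct by 2.5 mm sideways and start in.

{"api": "play_rows", "payload": {
  "plan": [
    {"delta_pos":[0,0.25,0.12],"yaw":0.0065,"jaw":-1},
    {"delta_pos":[0.5,0,0],"yaw":0,"jaw":-1},
    {"delta_pos":[0.5,0,0],"yaw":0,"jaw":-1},
    {"delta_pos":[0,0,0],"yaw":0,"jaw":-1},
    {"delta_pos":[0,0,0],"yaw":0,"jaw":-1}
  ]
}}

```text
time: 8.03
eef_pos: [0.4634, 0.0726, 0.0304]
ee_rot: [-3.078, 0.627, -0.002]
ft_force: [0.1, 0.4, -1.3]
width: 0.015
grasp_force: 59.7
```

```bash
cat > rel.py <<'E'
from h import *
import pickle
w4,s4=pickle.load(open("w4.pkl","rb"));s=st()
h=np.radians(-22.95);u=np.array([np.cos(h),np.sin(h),0]);n=np.array([-np.sin(h),np.cos(h),0])
p=np.array(s["eef_pos"]);d=p-s4["eef_pos"];R=Rot.from_rotvec(s["ee_rot"]).as_matrix()
print("along",(d@u*1e3).round(2),"(insert depth collar->face0:",(d@u*1e3-8.5).round(1),") lat err",(d@n*1e3+53.4).round(2),"heading",np.degrees(np.arctan2(R[1,0],R[0,0])).round(2),"z err",(p[2]*1e3-29.7).round(2),"F along",np.dot(s["ft_force"],u).round(2),"F lat",np.dot(s["ft_force"],n).round(2),"Fz",np.round(s["ft_force"][2],2),"M",np.round(s["moment"],2))
E
python3 rel.py
```

```text
{'time': 8.0333, 'eef_pos': [0.4634, 0.0726, 0.0304], 'ee_rot': [-3.0781, 0.6274, -0.0018], 'ft_force': [0.1477, 0.37, -1.3089], 'width': 0.015, 'grasp_force': 59.7479}
along -74.79 (insert depth collar->face0: -83.3 ) lat err -0.18 heading -23.04 z err 0.7 F along -0.01 F lat 0.4 Fz -1.31 M [-0.    0.11  0.01]
```

{"api": "play_rows", "payload": {
  "plan": [
    {"delta_pos":[0.5,0,0.05],"yaw":0,"jaw":-1},
    {"delta_pos":[0.5,0,0],"yaw":0,"jaw":-1},
    {"delta_pos":[0.5,0,0],"yaw":0,"jaw":-1},
    {"delta_pos":[0.5,0,0],"yaw":0,"jaw":-1},
    {"delta_pos":[0.4,0,0],"yaw":0,"jaw":-1},
    {"delta_pos":[0,0,0],"yaw":0,"jaw":-1},
    {"delta_pos":[0,0,0],"yaw":0,"jaw":-1}
  ]
}}

```text
time: 8.62
eef_pos: [0.4852, 0.0634, 0.0296]
ee_rot: [-3.078, 0.627, -0.001]
ft_force: [-0.1, 0.4, -0.8]
width: 0.0145
grasp_force: 59.8
```

```bash
python3 rel.py
```

```text
{'time': 8.6167, 'eef_pos': [0.4852, 0.0634, 0.0296], 'ee_rot': [-3.0784, 0.6268, -0.001], 'ft_force': [-0.1233, 0.4192, -0.8144], 'width': 0.0145, 'grasp_force': 59.8467}
along -51.1 (insert depth collar->face0: -59.6 ) lat err -0.23 heading -23.02 z err -0.08 F along -0.28 F lat 0.34 Fz -0.81 M [ 0.04 -0.1   0.1 ]
```

{"api": "play_rows", "payload": {
  "plan": [
    {"delta_pos":[0.4,0,0],"yaw":0,"jaw":-1},
    {"delta_pos":[0.4,0,0],"yaw":0,"jaw":-1},
    {"delta_pos":[0.4,0,0],"yaw":0,"jaw":-1},
    {"delta_pos":[0.4,0,0],"yaw":0,"jaw":-1},
    {"delta_pos":[0.4,0,0],"yaw":0,"jaw":-1},
    {"delta_pos":[0,0,0],"yaw":0,"jaw":-1},
    {"delta_pos":[0,0,0],"yaw":0,"jaw":-1}
  ]
}}

```text
time: 9.2
eef_pos: [0.5037, 0.0554, 0.0296]
ee_rot: [3.078, -0.627, 0.001]
ft_force: [-0.8, 1.0, -1.2]
width: 0.0152
grasp_force: 59.9
```

```bash
python3 rel.py
```

```text
{'time': 9.2, 'eef_pos': [0.5037, 0.0554, 0.0296], 'ee_rot': [3.0783, -0.6272, 0.0014], 'ft_force': [-0.758, 0.9692, -1.1563], 'width': 0.0152, 'grasp_force': 59.8593}
along -30.94 (insert depth collar->face0: -39.4 ) lat err -0.38 heading -23.03 z err -0.06 F along -1.08 F lat 0.6 Fz -1.16 M [ 0.15 -0.13  0.07]
```

```bash
cat > look.py <<'E'
from rel import *
import sys
w=capture("wrist");im=w["image"];cv2.imwrite(f"pics/{sys.argv[1]}.png",im)
c=proj(w,p+R@np.array([.0595,.0,-.0173]))[0];print("collar front px",c)
for o in (-30,30,-60,60): # columns beside the rod: find roll near edge
    col=im[:,int(318+o)].astype(int); print(o,"".join("R" if col[v].min()>110 and col[v][2]>=col[v][0] else "." for v in range(0,200,4)))
r=finder.outline_of("wrist","paper_roll")
for x in r[:2]:
    b=x["box"];v=b[1]+b[3]/2;X=onz(w,(b[0],v),.070);print("roll",x["score"],np.round(b),"near face along rel tcp",((X-p)@u*1e3).round(1),"face at (w4 frame)",((X-s4["eef_pos"])@u*1e3).round(1))
E
python3 look.py w6
```

```text
{'time': 9.2, 'eef_pos': [0.5037, 0.0554, 0.0296], 'ee_rot': [3.0783, -0.6272, 0.0014], 'ft_force': [-0.758, 0.9692, -1.1563], 'width': 0.0152, 'grasp_force': 59.8593}
along -30.94 (insert depth collar->face0: -39.4 ) lat err -0.38 heading -23.03 z err -0.06 F along -1.08 F lat 0.6 Fz -1.16 M [ 0.15 -0.13  0.07]
collar front px [314.8976827  166.84482394]
-30 RRR...............................................
30 RRR...............................................
-60 RRRR..............................................
60 RRRR..............................................
roll 0.88 [312.  26. 202.  52.] near face along rel tcp 91.3 face at (w4 frame) 60.4
roll 0.42 [315. 213.  97. 359.] near face along rel tcp -14.7 face at (w4 frame) -45.6
```

View pics/w6.png

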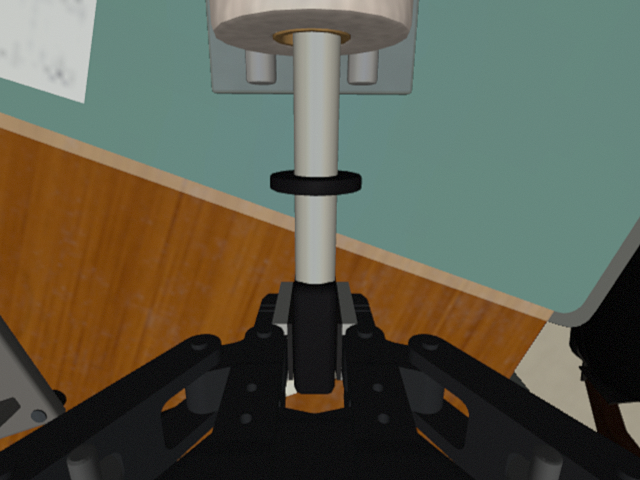

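The rod is in the bore at (317,35), slightly right of the roll centre (312). I shift 1.2 mm left and go on.

{"api": "play_rows", "payload": {
  "plan": [
    {"delta_pos":[0,-0.12,0],"yaw":0,"jaw":-1},
    {"delta_pos":[0.4,0,0],"yaw":0,"jaw":-1},
    {"delta_pos":[0.4,0,0],"yaw":0,"jaw":-1},
    {"delta_pos":[0.4,0,0],"yaw":0,"jaw":-1},
    {"delta_pos":[0.4,0,0],"yaw":0,"jaw":-1},
    {"delta_pos":[0.4,0,0],"yaw":0,"jaw":-1},
    {"delta_pos":[0,0,0],"yaw":0,"jaw":-1},
    {"delta_pos":[0,0,0],"yaw":0,"jaw":-1}
  ]
}}

```text
time: 9.97
eef_pos: [0.5222, 0.0487, 0.0295]
ee_rot: [3.078, -0.627, 0.0]
ft_force: [0.2, 1.1, -0.1]
width: 0.0153
grasp_force: 59.8
```

```bash
python3 rel.py
```

```text
{'time': 9.9667, 'eef_pos': [0.5222, 0.0487, 0.0295], 'ee_rot': [3.0782, -0.6274, 0.0], 'ft_force': [0.1602, 1.0709, -0.1427], 'width': 0.0153, 'grasp_force': 59.8282}
along -11.34 (insert depth collar->face0: -19.8 ) lat err 0.67 heading -23.04 z err -0.15 F along -0.27 F lat 1.05 Fz -0.14 M [ 0.03  0.11 -0.  ]
```

{"api": "play_rows", "payload": {
  "plan": [
    {"delta_pos":[0.4,0,-0.04],"yaw":0,"jaw":-1},
    {"delta_pos":[0.4,0,0],"yaw":0,"jaw":-1},
    {"delta_pos":[0.3,0,0],"yaw":0,"jaw":-1},
    {"delta_pos":[0.3,0,0],"yaw":0,"jaw":-1},
    {"delta_pos":[0.2,0,0],"yaw":0,"jaw":-1},
    {"delta_pos":[0,0,0],"yaw":0,"jaw":-1},
    {"delta_pos":[0,0,0],"yaw":0,"jaw":-1}
  ]
}}

```text
time: 10.55
eef_pos: [0.5367, 0.0426, 0.03]
ee_rot: [-3.078, 0.627, 0.0]
ft_force: [1.1, 0.8, -1.2]
width: 0.0147
grasp_force: 59.9
```

```bash
python3 look.py w7
```

```text
{'time': 10.55, 'eef_pos': [0.5367, 0.0426, 0.03], 'ee_rot': [-3.0784, 0.6269, 0.0002], 'ft_force': [1.0557, 0.8412, -1.2292], 'width': 0.0147, 'grasp_force': 59.8596}
along 4.43 (insert depth collar->face0: -4.1 ) lat err 0.77 heading -23.02 z err 0.28 F along 0.64 F lat 1.19 Fz -1.23 M [ 0.06  0.03 -0.  ]
collar front px [314.80970048 166.79763683]
-30 RRRRRRRRRRRRRRRRRRRRRRRRRRRRRRRRRRRRRRRRR.........
30 RRRRRRRRRRRRRRRRRRRRRRRRRRRRRRRRRRRRRRRRR.........
-60 RRRRRRRRRRRRRRRRRRRRRRRRRRRRRRRRRRRRRRRRRRRR......
60 RRRRRRRRRRRRRRRRRRRRRRRRRRRRRRRRRRRRRRRRR.........
roll 0.72 [317.  81. 198. 162.] near face along rel tcp 63.2 face at (w4 frame) 67.6
```

{"api": "play_rows", "payload": {
  "plan": [
    {"delta_pos":[0.2,0,0],"yaw":0,"jaw":-1},
    {"delta_pos":[0.2,0,0],"yaw":0,"jaw":-1},
    {"delta_pos":[0.2,0,0],"yaw":0,"jaw":-1},
    {"delta_pos":[0,0,0],"yaw":0,"jaw":-1}
  ]
}}

```text
time: 10.98
eef_pos: [0.5427, 0.0401, 0.03]
ee_rot: [-3.078, 0.627, -0.001]
ft_force: [-0.4, 0.0, -1.5]
width: 0.0154
grasp_force: 59.9
```

```bash
python3 rel.py
```

```text
{'time': 10.9833, 'eef_pos': [0.5427, 0.0401, 0.03], 'ee_rot': [-3.0784, 0.6269, -0.0006], 'ft_force': [-0.364, 0.0305, -1.4582], 'width': 0.0154, 'grasp_force': 59.8826}
along 10.88 (insert depth collar->face0: 2.4 ) lat err 0.82 heading -23.02 z err 0.33 F along -0.35 F lat -0.11 Fz -1.46 M [ 0.    0.08 -0.02]
```

{"api": "play_rows", "payload": {
  "plan": [
    {"delta_pos":[0.15,0,0],"yaw":0,"jaw":-1},
    {"delta_pos":[0.15,0,0],"yaw":0,"jaw":-1},
    {"delta_pos":[0,0,0],"yaw":0,"jaw":-1}
  ]
}}

```text
time: 11.23
eef_pos: [0.545, 0.0391, 0.03]
ee_rot: [-3.078, 0.627, 0.001]
ft_force: [-1.3, -0.6, -1.8]
width: 0.0149
grasp_force: 59.9
```

{"api": "play_rows", "payload": {
  "plan": [
    {"delta_pos":[0.1,0,0],"yaw":0,"jaw":-1},
    {"delta_pos":[0,0,0],"yaw":0,"jaw":-1},
    {"delta_pos":[0,0,0],"yaw":0,"jaw":-1}
  ]
}}

```text
time: 11.48
eef_pos: [0.546, 0.0387, 0.03]
ee_rot: [3.078, -0.627, 0.0]
ft_force: [-0.7, 1.1, -1.4]
width: 0.0152
grasp_force: 59.9
```

{"api": "play_rows", "payload": {
  "plan": [
    {"delta_pos":[0.1,0,0],"yaw":0,"jaw":-1},
    {"delta_pos":[0.1,0,0],"yaw":0,"jaw":-1},
    {"delta_pos":[0,0,0],"yaw":0,"jaw":-1}
  ]
}}

```text
time: 11.73
eef_pos: [0.5481, 0.0378, 0.03]
ee_rot: [3.078, -0.627, 0.001]
ft_force: [0.0, 0.6, -1.3]
width: 0.0151
grasp_force: 59.9
```

```bash
python3 look.py w8
```

```text
{'time': 11.7333, 'eef_pos': [0.5481, 0.0378, 0.03], 'ee_rot': [3.0784, -0.6269, 0.0009], 'ft_force': [0.001, 0.5738, -1.2705], 'width': 0.0151, 'grasp_force': 59.8536}
along 16.82 (insert depth collar->face0: 8.3 ) lat err 0.78 heading -23.02 z err 0.35 F along -0.22 F lat 0.53 Fz -1.27 M [ 0.05  0.19 -0.03]
collar front px [314.83042127 166.85182929]
-30 ......RRRRRRRRRRRRRRRRRRRRRRRRRRRRRRRRRRRRRRRRR...
30 ......RRRRRRRRRRRRRRRRRRRRRRRRRRRRRRRRRRRRRRRRR...
-60 ......RRRRRRRRRRRRRRRRRRRRRRRRRRRRRRRRRRRRRRRR....
60 ....RRRRRRRRRRRRRRRRRRRRRRRRRRRRRRRRRRRRRRRRRR....
roll 0.96 [316. 101. 197. 166.] near face along rel tcp 57.0 face at (w4 frame) 73.8
```

{"api": "play_rows", "payload": {
  "plan": [
    {"delta_pos":[0.1,0,0],"yaw":0,"jaw":-1},
    {"delta_pos":[0.1,0,0],"yaw":0,"jaw":-1},
    {"delta_pos":[0.1,0,0],"yaw":0,"jaw":-1},
    {"delta_pos":[0,0,0],"yaw":0,"jaw":-1}
  ]
}}

```text
time: 12.17
eef_pos: [0.5508, 0.0367, 0.03]
ee_rot: [3.078, -0.627, 0.0]
ft_force: [-0.8, 0.5, -0.8]
width: 0.0149
grasp_force: 59.9
```

```bash
python3 rel.py|tail -1
```

```text
along 19.67 (insert depth collar->face0: 11.2 ) lat err 0.74 heading -23.02 z err 0.35 F along -0.92 F lat 0.13 Fz -0.77 M [ 0.09  0.27 -0.01]
```

{"api": "play_rows", "payload": {
  "plan": [
    {"delta_pos":[0.1,0,0],"yaw":0,"jaw":-1},
    {"delta_pos":[0.1,0,0],"yaw":0,"jaw":-1},
    {"delta_pos":[0.1,0,0],"yaw":0,"jaw":-1},
    {"delta_pos":[0,0,0],"yaw":0,"jaw":-1}
  ]
}}

```text
time: 12.5
eef_pos: [0.5537, 0.0354, 0.03]
ee_rot: [3.078, -0.627, 0.001]
ft_force: [-1.1, 0.3, -1.4]
width: 0.015
grasp_force: 59.9
```

```bash
python3 rel.py|tail -1
```

```text
along 22.87 (insert depth collar->face0: 14.4 ) lat err 0.78 heading -23.02 z err 0.34 F along -1.19 F lat -0.13 Fz -1.39 M [0.04 0.28 0.03]
```

{"api": "play_rows", "payload": {
  "plan": [
    {"delta_pos":[0.1,0,0],"yaw":0,"jaw":-1},
    {"delta_pos":[0.1,0,0],"yaw":0,"jaw":-1},
    {"delta_pos":[0.1,0,0],"yaw":0,"jaw":-1},
    {"delta_pos":[0,0,0],"yaw":0,"jaw":-1}
  ]
}}

```text
time: 12.83
eef_pos: [0.5564, 0.0342, 0.0301]
ee_rot: [3.078, -0.627, 0.001]
ft_force: [-1.7, 0.6, -0.0]
width: 0.0151
grasp_force: 59.9
```

```bash
python3 rel.py|tail -1
```

```text
along 25.84 (insert depth collar->face0: 17.3 ) lat err 0.73 heading -23.03 z err 0.36 F along -1.85 F lat -0.09 Fz -0.01 M [0.13 0.26 0.04]
```

{"api": "play_rows", "payload": {
  "plan": [
    {"delta_pos":[0.1,0,0],"yaw":0,"jaw":-1},
    {"delta_pos":[0.1,0,0],"yaw":0,"jaw":-1},
    {"delta_pos":[0,0,0],"yaw":0,"jaw":-1}
  ]
}}

```text
time: 13.08
eef_pos: [0.5582, 0.0335, 0.03]
ee_rot: [3.078, -0.627, 0.001]
ft_force: [-0.9, 0.6, -0.4]
width: 0.015
grasp_force: 59.9
```

```bash
python3 rel.py|tail -1
```

```text
along 27.78 (insert depth collar->face0: 19.3 ) lat err 0.75 heading -23.02 z err 0.35 F along -1.01 F lat 0.2 Fz -0.44 M [ 0.06  0.26 -0.04]
```

{"api": "play_rows", "payload": {
  "plan": [
    {"delta_pos":[0.1,0,0],"yaw":0,"jaw":-1},
    {"delta_pos":[0.1,0,0],"yaw":0,"jaw":-1},
    {"delta_pos":[0.05,0,0],"yaw":0,"jaw":-1},
    {"delta_pos":[0,0,0],"yaw":0,"jaw":-1}
  ]
}}

```text
time: 13.42
eef_pos: [0.5605, 0.0325, 0.03]
ee_rot: [3.078, -0.627, 0.001]
ft_force: [-0.8, -0.2, -1.4]
width: 0.0152
grasp_force: 59.9
```

```bash
python3 rel.py|tail -1
```

```text
along 30.3 (insert depth collar->face0: 21.8 ) lat err 0.73 heading -23.03 z err 0.33 F along -0.69 F lat -0.46 Fz -1.38 M [ 0.02  0.22 -0.02]
```

{"api": "play_rows", "payload": {
  "plan": [
    {"delta_pos":[0.1,0,0],"yaw":0,"jaw":-1},
    {"delta_pos":[0.1,0,0],"yaw":0,"jaw":-1},
    {"delta_pos":[0.05,0,0],"yaw":0,"jaw":-1},
    {"delta_pos":[0,0,0],"yaw":0,"jaw":-1}
  ]
}}

```text
time: 13.75
eef_pos: [0.5618, 0.032, 0.0299]
ee_rot: [-3.078, 0.627, 0.002]
ft_force: [-3.6, 0.8, 0.0]
width: 0.0151
grasp_force: 60.1
```

```bash
python3 rel.py|tail -1
```

```text
along 31.68 (insert depth collar->face0: 23.2 ) lat err 0.72 heading -23.01 z err 0.21 F along -3.67 F lat -0.64 Fz 0.04 M [ 0.14  0.65 -0.04]
```

Plate contact is felt (3.7 N). Smaller steps now.

{"api": "play_rows", "payload": {
  "plan": [
    {"delta_pos":[0.1,0,0],"yaw":0,"jaw":-1},
    {"delta_pos":[0,0,0],"yaw":0,"jaw":-1},
    {"delta_pos":[0,0,0],"yaw":0,"jaw":-1}
  ]
}}

```text
time: 14.0
eef_pos: [0.5623, 0.0318, 0.0299]
ee_rot: [-3.078, 0.626, 0.004]
ft_force: [-5.6, 2.0, 1.9]
width: 0.0148
grasp_force: 60.3
```

```bash
python3 rel.py|tail -1
```

```text
along 32.19 (insert depth collar->face0: 23.7 ) lat err 0.73 heading -23.0 z err 0.17 F along -5.93 F lat -0.31 Fz 1.86 M [0.26 0.93 0.04]
```

{"api": "play_rows", "payload": {
  "plan": [
    {"delta_pos":[0.1,0,0],"yaw":0,"jaw":-1},
    {"delta_pos":[0,0,0],"yaw":0,"jaw":-1},
    {"delta_pos":[0,0,0],"yaw":0,"jaw":-1}
  ]
}}

```text
time: 14.25
eef_pos: [0.5625, 0.0317, 0.0298]
ee_rot: [-3.078, 0.626, 0.006]
ft_force: [-6.1, 1.8, 2.6]
width: 0.0151
grasp_force: 60.4
```

```bash
python3 rel.py|tail -1
```

```text
along 32.43 (insert depth collar->face0: 23.9 ) lat err 0.72 heading -22.99 z err 0.08 F along -6.3 F lat -0.75 Fz 2.58 M [ 0.24  1.06 -0.01]
```

{"api": "play_rows", "payload": {
  "plan": [
    {"delta_pos":[0.1,0,-0.03],"yaw":0,"jaw":-1},
    {"delta_pos":[0,0,0],"yaw":0,"jaw":-1},
    {"delta_pos":[0,0,0],"yaw":0,"jaw":-1}
  ]
}}

```text
time: 14.5
eef_pos: [0.5629, 0.0315, 0.0299]
ee_rot: [-3.078, 0.626, 0.008]
ft_force: [-6.3, 2.4, 2.0]
width: 0.0152
grasp_force: 60.3
```

```bash
python3 rel.py|tail -1
```

```text
along 32.86 (insert depth collar->face0: 24.4 ) lat err 0.69 heading -22.99 z err 0.19 F along -6.78 F lat -0.22 Fz 2.05 M [ 0.36  1.21 -0.07]
```

{"api": "play_rows", "payload": {
  "plan": [
    {"delta_pos":[0.12,0,0],"yaw":0,"jaw":-1},
    {"delta_pos":[0,0,0],"yaw":0,"jaw":-1},
    {"delta_pos":[0,0,0],"yaw":0,"jaw":-1}
  ]
}}

```text
time: 14.75
eef_pos: [0.5634, 0.0312, 0.0299]
ee_rot: [-3.078, 0.626, 0.01]
ft_force: [-8.7, 2.7, 3.8]
width: 0.0152
grasp_force: 60.5
```

```bash
python3 rel.py|tail -1
```

```text
along 33.4 (insert depth collar->face0: 24.9 ) lat err 0.68 heading -22.98 z err 0.17 F along -9.09 F lat -0.96 Fz 3.8 M [ 0.42  1.4  -0.05]
```

About 8–9 N now, so I hold.

{"api": "play_rows", "payload": {
  "plan": [
    {"delta_pos":[0,0,0],"yaw":0,"jaw":-1},
    {"delta_pos":[0,0,0],"yaw":0,"jaw":-1}
  ]
}}

```text
time: 14.92
eef_pos: [0.5633, 0.0313, 0.0298]
ee_rot: [-3.078, 0.625, 0.01]
ft_force: [-8.1, 2.1, 3.8]
width: 0.0149
grasp_force: 60.5
```

```bash
python3 rel.py|tail -1
```

```text
along 33.33 (insert depth collar->face0: 24.8 ) lat err 0.68 heading -22.98 z err 0.15 F along -8.3 F lat -1.2 Fz 3.84 M [ 0.39  1.41 -0.04]
```

{"api": "play_rows", "payload": {
  "plan": [
    {"delta_pos":[0,0,0],"yaw":0,"jaw":-1},
    {"delta_pos":[0,0,0],"yaw":0,"jaw":-1}
  ]
}}

```text
time: 15.08
eef_pos: [0.5634, 0.0313, 0.0299]
ee_rot: [-3.078, 0.626, 0.01]
ft_force: [-8.4, 2.5, 2.9]
width: 0.0148
grasp_force: 60.5
```

```bash
python3 rel.py|tail -1
```

```text
along 33.37 (insert depth collar->face0: 24.9 ) lat err 0.7 heading -22.98 z err 0.18 F along -8.7 F lat -0.92 Fz 2.88 M [ 0.38  1.43 -0.06]
```

{"api": "play_rows", "payload": {
  "plan": [
    {"delta_pos":[0,0,0],"yaw":0,"jaw":-1},
    {"delta_pos":[0,0,0],"yaw":0,"jaw":-1},
    {"delta_pos":[0,0,0],"yaw":0,"jaw":-1},
    {"delta_pos":[0,0,0],"yaw":0,"jaw":-1}
  ]
}}

```text
time: 15.42
eef_pos: [0.5633, 0.0313, 0.0299]
ee_rot: [-3.078, 0.626, 0.01]
ft_force: [-7.7, 2.3, 3.5]
width: 0.0149
grasp_force: 60.5
```

```bash
python3 rel.py|tail -1
```

```text
along 33.35 (insert depth collar->face0: 24.8 ) lat err 0.7 heading -22.98 z err 0.17 F along -7.97 F lat -0.85 Fz 3.54 M [ 0.46  1.46 -0.04]
```

{"api": "play_rows", "payload": {
  "plan": [
    {"delta_pos":[0.04,0,0],"yaw":0,"jaw":-1},
    {"delta_pos":[0,0,0],"yaw":0,"jaw":-1},
    {"delta_pos":[0,0,0],"yaw":0,"jaw":-1},
    {"delta_pos":[0,0,0],"yaw":0,"jaw":-1}
  ]
}}

```text
time: 15.75
eef_pos: [0.5633, 0.0313, 0.0299]
ee_rot: [-3.078, 0.625, 0.011]
ft_force: [-8.8, 1.2, 4.1]
width: 0.015
grasp_force: 60.5
```

```bash
python3 rel.py|tail -1
```

```text
along 33.36 (insert depth collar->face0: 24.9 ) lat err 0.71 heading -22.98 z err 0.16 F along -8.59 F lat -2.32 Fz 4.08 M [ 0.42  1.51 -0.02]
```

{"api": "play_rows", "payload": {
  "plan": [
    {"delta_pos":[0,0,0],"yaw":0,"jaw":-1},
    {"delta_pos":[0,0,0],"yaw":0,"jaw":-1},
    {"delta_pos":[0,0,0],"yaw":0,"jaw":-1},
    {"delta_pos":[0,0,0],"yaw":0,"jaw":-1},
    {"delta_pos":[0,0,0],"yaw":0,"jaw":-1}
  ]
}}

```text
time: 16.17
eef_pos: [0.5633, 0.0312, 0.0298]
ee_rot: [-3.078, 0.626, 0.011]
ft_force: [-8.2, 2.0, 3.9]
width: 0.0152
grasp_force: 60.5
```

```bash
python3 rel.py|tail -1
```

```text
along 33.36 (insert depth collar->face0: 24.9 ) lat err 0.66 heading -22.98 z err 0.13 F along -8.33 F lat -1.34 Fz 3.92 M [ 0.44  1.57 -0.03]
```

{"api": "play_rows", "payload": {
  "plan": [
    {"delta_pos":[-0.15,0,0],"yaw":0,"jaw":-1},
    {"delta_pos":[-0.15,0,0],"yaw":0,"jaw":-1},
    {"delta_pos":[-0.1,0,0],"yaw":0,"jaw":-1},
    {"delta_pos":[-0.1,0,0],"yaw":0,"jaw":-1},
    {"delta_pos":[0,0,0],"yaw":0,"jaw":-1}
  ]
}}

```text
time: 16.58
eef_pos: [0.5621, 0.0319, 0.0302]
ee_rot: [3.078, -0.627, -0.0]
ft_force: [-2.5, 0.7, -2.1]
width: 0.0148
grasp_force: 59.8
```

```bash
python3 look.py w9
```

```text
{'time': 16.5833, 'eef_pos': [0.5621, 0.0319, 0.0302], 'ee_rot': [3.0784, -0.6266, -0.0001], 'ft_force': [-2.5095, 0.7118, -2.1252], 'width': 0.0148, 'grasp_force': 59.7557}
along 31.95 (insert depth collar->face0: 23.5 ) lat err 0.77 heading -23.01 z err 0.46 F along -2.59 F lat -0.32 Fz -2.13 M [ 0.21  0.73 -0.03]
collar front px [314.86230165 166.78117463]
-30 ......RRRRRRRRRRRRRRRRRRRRRRRRRRRRRRRRRRRRRRRRR...
30 ......RRRRRRRRRRRRRRRRRRRRRRRRRRRRRRRRRRRRRRRRR...
-60 ..RRRRRRRRRRRRRRRRRRRRRRRRRRRRRRRRRRRRRRRRRRRR....
60 ..RRRRRRRRRRRRRRRRRRRRRRRRRRRRRRRRRRRRRRRRRRRR....
roll 0.73 [316. 104. 197. 163.] near face along rel tcp 56.8 face at (w4 frame) 88.7
```

{"api": "play_rows", "payload": {
  "plan": [
    {"delta_pos":[-0.08,0,0],"yaw":0,"jaw":-1},
    {"delta_pos":[0,0,0],"yaw":0,"jaw":-1},
    {"delta_pos":[0,0,0],"yaw":0,"jaw":-1}
  ]
}}

```text
time: 16.93
eef_pos: [0.5619, 0.032, 0.0304]
ee_rot: [3.078, -0.627, 0.002]
ft_force: [-1.1, 0.1, -1.9]
width: 0.0147
grasp_force: 59.8
```

```bash
python3 look.py w10
```

```text
{'time': 16.9333, 'eef_pos': [0.5619, 0.032, 0.0304], 'ee_rot': [3.0783, -0.6269, 0.0016], 'ft_force': [-1.1136, 0.1073, -1.941], 'width': 0.0147, 'grasp_force': 59.7576}
along 31.75 (insert depth collar->face0: 23.2 ) lat err 0.79 heading -23.02 z err 0.75 F along -1.07 F lat -0.34 Fz -1.94 M [0.17 0.49 0.01]
collar front px [314.96525288 166.76021181]
-30 ......RRRRRRRRRRRRRRRRRRRRRRRRRRRRRRRRRRRRRRRRR...
30 ......RRRRRRRRRRRRRRRRRRRRRRRRRRRRRRRRRRRRRRRRR...
-60 ..RRRRRRRRRRRRRRRRRRRRRRRRRRRRRRRRRRRRRRRRRRRR....
60 ..R..RRRRRRRRRRRRRRRRRRRRRRRRRRRRRRRRRRRRRRRRR....
roll 0.71 [319. 105. 196. 169.] near face along rel tcp 55.5 face at (w4 frame) 87.3
roll 0.38 [314. 197.  93. 394.] near face along rel tcp -15.9 face at (w4 frame) 15.9
```

{"api": "play_rows", "payload": {
  "plan": [
    {"delta_pos":[-0.03,0,-0.1],"yaw":0,"jaw":-1},
    {"delta_pos":[0,0,-0.2],"yaw":0,"jaw":-1},
    {"delta_pos":[0,0,-0.2],"yaw":0,"jaw":-1},
    {"delta_pos":[0,0,-0.2],"yaw":0,"jaw":-1},
    {"delta_pos":[0,0,0],"yaw":0,"jaw":-1},
    {"delta_pos":[0,0,0],"yaw":0,"jaw":-1}
  ]
}}

```text
time: 17.53
eef_pos: [0.5616, 0.0322, 0.0376]
ee_rot: [-3.078, 0.627, -0.002]
ft_force: [-0.2, 0.4, -2.6]
width: 0.0152
grasp_force: 59.7
```

```bash
python3 look.py w11
```

```text
{'time': 17.5333, 'eef_pos': [0.5616, 0.0322, 0.0376], 'ee_rot': [-3.0784, 0.6267, -0.0016], 'ft_force': [-0.2197, 0.4389, -2.5879], 'width': 0.0152, 'grasp_force': 59.7069}
along 31.38 (insert depth collar->face0: 22.9 ) lat err 0.88 heading -23.01 z err 7.93 F along -0.37 F lat 0.32 Fz -2.59 M [ 0.02  0.15 -0.03]
collar front px [314.86152207 166.81705334]
-30 .......RRRRRRRRRRRRRRRRRRRRRRRRRRRRRRRRRRRRRRR....
30 .......RRRRRRRRRRRRRRRRRRRRRRRRRRRRRRRRRRRRRRR....
-60 ....RR.RRRRRRRRRRRRRRRRRRRRRRRRRRRRRRRRRRRRRRR....
60 ....RR.RRRRRRRRRRRRRRRRRRRRRRRRRRRRRRRRRRRRRRR....
roll 0.75 [316. 104. 192. 160.] near face along rel tcp 55.9 face at (w4 frame) 87.2
```

Roll is hanging on the rod. I back off from the plate, then lift gently.

{"api": "play_rows", "payload": {
  "plan": [
    {"delta_pos":[-0.15,0,-0.1],"yaw":0,"jaw":-1},
    {"delta_pos":[-0.25,0,-0.3],"yaw":0,"jaw":-1},
    {"delta_pos":[-0.2,0,-0.6],"yaw":0,"jaw":-1},
    {"delta_pos":[0,0,-1.0],"yaw":0,"jaw":-1},
    {"delta_pos":[0,0,-1.2],"yaw":0,"jaw":-1},
    {"delta_pos":[0,0,-1.2],"yaw":0,"jaw":-1},
    {"delta_pos":[0,0,-0.6],"yaw":0,"jaw":-1},
    {"delta_pos":[0,0,0],"yaw":0,"jaw":-1}
  ]
}}

```text
time: 18.3
eef_pos: [0.5571, 0.0346, 0.0896]
ee_rot: [-3.077, 0.626, -0.006]
ft_force: [1.3, 0.5, -2.3]
width: 0.0155
grasp_force: 59.6
```

```bash
python3 look.py w12
```

```text
{'time': 18.3, 'eef_pos': [0.5571, 0.0346, 0.0896], 'ee_rot': [-3.0775, 0.6264, -0.0062], 'ft_force': [1.3275, 0.4842, -2.2978], 'width': 0.0155, 'grasp_force': 59.6366}
along 26.35 (insert depth collar->face0: 17.9 ) lat err 1.35 heading -23.01 z err 59.87 F along 1.03 F lat 0.96 Fz -2.3 M [ 0.07  0.12 -0.01]
collar front px [314.89318295 166.83665823]
-30 .......RRRRRRRRRRRRRRRRRRRRRRRRRRRRRRRRRRRRRRR....
30 .......RRRRRRRRRRRRRRRRRRRRRRRRRRRRRRRRRRRRRRR....
-60 .......RRRRRRRRRRRRRRRRRRRRRRRRRRRRRRRRRRRRRRR....
60 ........RRRRRRRRRRRRRRRRRRRRRRRRRRRRRRRRRRRRRR....
roll 0.88 [317. 105. 191. 162.] near face along rel tcp 46.9 face at (w4 frame) 73.2
```

```bash
python3 - <<'E'
from h import *
import pickle
w=pickle.load(open("w1.pkl","rb"));h=np.radians(-2.45)
u=np.array([np.cos(h),np.sin(h),0]);n=np.array([-np.sin(h),np.cos(h),0])
O=np.array([.521,.2577,.005])
O=O+n*0
def pr(x,y,z):return ((proj(w,O+u*x/1e3+n*y/1e3+[0,0,z/1e3])[0]-[190,65])*2.4).round(0).tolist()
for nm,X in dict(base1=(-37,45,6),base2=(-37,-45,6),base3=(75,-45,6),base4=(75,45,6),nin_bot=(-14,32,6),nin_botR=(-14,-32,6),nin_top=(-14,32,82),nin_topR=(-14,-32,82),nout_top=(-22,32,82),nout_topR=(-22,-32,82),fin_top=(52,32,82),fin_topR=(52,-32,82),fout_top=(60,32,82),fout_topR=(60,-32,82)).items():print(nm,pr(*X))
E
```

```text
base1 [90.0, 373.0]
base2 [331.0, 386.0]
base3 [353.0, 66.0]
base4 [86.0, 50.0]
nin_bot [125.0, 314.0]
nin_botR [300.0, 323.0]
nin_top [74.0, 364.0]
nin_topR [300.0, 377.0]
nout_top [74.0, 392.0]
nout_topR [299.0, 404.0]
fin_top [69.0, 118.0]
fin_topR [314.0, 133.0]
fout_top [68.0, 86.0]
fout_topR [316.0, 100.0]
```

{"api": "play_rows", "payload": {
  "plan": [
    {"delta_pos":[0,0,-0.6],"yaw":0,"jaw":-1},
    {"delta_pos":[0,0,-1.2],"yaw":0,"jaw":-1},
    {"delta_pos":[0,0,-1.8],"yaw":0,"jaw":-1},
    {"delta_pos":[0,0,-1.5],"yaw":0,"jaw":-1},
    {"delta_pos":[0,0,-0.8],"yaw":0,"jaw":-1}
  ]
}}

```text
time: 18.82
eef_pos: [0.5565, 0.0343, 0.1484]
ee_rot: [-3.078, 0.627, -0.004]
ft_force: [0.8, 0.5, -2.0]
width: 0.0152
grasp_force: 59.7
```

{"api": "play_rows", "payload": {
  "plan": [
    {"delta_pos":[0,0,0],"yaw":-0.03,"jaw":-1},
    {"delta_pos":[0,0,0],"yaw":-0.06,"jaw":-1},
    {"delta_pos":[0,0,0],"yaw":-0.06,"jaw":-1},
    {"delta_pos":[0,0,0],"yaw":-0.06,"jaw":-1},
    {"delta_pos":[0,0,0],"yaw":-0.06,"jaw":-1},
    {"delta_pos":[0,0,0],"yaw":-0.057,"jaw":-1},
    {"delta_pos":[0,0,0],"yaw":-0.03,"jaw":-1}
  ]
}}

```text
time: 19.4
eef_pos: [0.555, 0.0347, 0.1457]
ee_rot: [-3.141, 0.065, 0.002]
ft_force: [-0.0, -0.3, -0.8]
width: 0.0151
grasp_force: 59.6
```

{"api": "play_rows", "payload": {
  "plan": [
    {"delta_pos":[-0.3,-0.7,0],"yaw":0,"jaw":-1},
    {"delta_pos":[-0.65,-1.4,0],"yaw":0,"jaw":-1},
    {"delta_pos":[-0.9,-2.0,0],"yaw":0,"jaw":-1},
    {"delta_pos":[-1.05,-2.3,0],"yaw":0,"jaw":-1},
    {"delta_pos":[-1.05,-2.3,0],"yaw":0,"jaw":-1},
    {"delta_pos":[-1.05,-2.3,0],"yaw":0,"jaw":-1},
    {"delta_pos":[-1.05,-2.3,0],"yaw":0,"jaw":-1},
    {"delta_pos":[-1.05,-2.3,0],"yaw":0,"jaw":-1}
  ]
}}

```text
time: 20.07
eef_pos: [0.4904, 0.1953, 0.146]
ee_rot: [-3.141, 0.071, 0.001]
ft_force: [0.7, -0.5, -2.7]
width: 0.015
grasp_force: 59.7
```

{"api": "play_rows", "payload": {
  "plan": [
    {"delta_pos":[-1.05,-2.3,0],"yaw":0,"jaw":-1},
    {"delta_pos":[-0.9,-2.0,0],"yaw":0,"jaw":-1},
    {"delta_pos":[-0.65,-1.4,0],"yaw":0,"jaw":-1},
    {"delta_pos":[-0.55,-1.0,0],"yaw":0,"jaw":-1},
    {"delta_pos":[0,0,0],"yaw":0,"jaw":-1},
    {"delta_pos":[0,0,0],"yaw":0,"jaw":-1},
    {"delta_pos":[0,0,0],"yaw":0,"jaw":-1}
  ]
}}

```text
time: 20.65
eef_pos: [0.4637, 0.2606, 0.1464]
ee_rot: [3.14, -0.073, 0.001]
ft_force: [0.3, -1.0, -2.1]
width: 0.0152
grasp_force: 59.7
```

```bash
cat > look2.py <<'E'
from h import *
import sys
s=st();p=np.array(s["eef_pos"]);R=Rot.from_rotvec(s["ee_rot"]).as_matrix()
w=capture("wrist");im=w["image"];cv2.imwrite(f"pics/{sys.argv[1]}.png",im)
print("heading",np.degrees(np.arctan2(R[1,0],R[0,0])).round(2),"tilt",R[:2,2].round(4),"M",s["moment"].round(2))
for o in (-30,30,-60,60):
    col=im[:,int(318+o)].astype(int); print(o,"".join("R" if col[v].min()>110 and col[v][2]>=col[v][0] else "." for v in range(0,200,4)))
E
python3 look2.py w13
```

```text
{'time': 20.65, 'eef_pos': [0.4637, 0.2606, 0.1464], 'ee_rot': [3.1398, -0.073, 0.0009], 'ft_force': [0.2712, -0.9515, -2.1324], 'width': 0.0152, 'grasp_force': 59.6762}
heading -2.66 tilt [ 0.0006 -0.001 ] M [0.   0.18 0.  ]
-30 .......RRRRRRRRRRRRRRRRRRRRRRRRRRRRRRRRRRRRRRR....
30 .......RRRRRRRRRRRRRRRRRRRRRRRRRRRRRRRRRRRRRRR....
-60 .......RRRRRRRRRRRRRRRRRRRRRRRRRRRRRRRRRRRRRRRRRR.
60 ........RRRRRRRRRRRRRRRRRRRRRRRRRRRRRRRRRRRRRR....
```

{"api": "play_rows", "payload": {
  "plan": [
    {"delta_pos":[0,-0.15,0.5],"yaw":0,"jaw":-1},
    {"delta_pos":[0,0,1.2],"yaw":0,"jaw":-1},
    {"delta_pos":[0,0,1.5],"yaw":0,"jaw":-1},
    {"delta_pos":[0,0,1.5],"yaw":0,"jaw":-1},
    {"delta_pos":[0,0,1.2],"yaw":0,"jaw":-1},
    {"delta_pos":[0,0,0.6],"yaw":0,"jaw":-1},
    {"delta_pos":[0,0,0],"yaw":0,"jaw":-1},
    {"delta_pos":[0,0,0],"yaw":0,"jaw":-1}
  ]
}}

```text
time: 21.37
eef_pos: [0.4636, 0.2629, 0.0813]
ee_rot: [3.14, -0.072, -0.0]
ft_force: [0.4, 0.0, -1.6]
width: 0.0153
grasp_force: 59.6
```

```bash
python3 look2.py w14
```

```text
{'time': 21.3667, 'eef_pos': [0.4636, 0.2629, 0.0813], 'ee_rot': [3.1404, -0.0719, -0.0], 'ft_force': [0.3701, 0.0331, -1.6249], 'width': 0.0153, 'grasp_force': 59.6419}
heading -2.62 tilt [-0.     -0.0003] M [-0.    0.16  0.01]
-30 .......RRRRRRRRRRRRRRRRRRRRRRRRRRRRRRRRRRRRRRR....
30 .......RRRRRRRRRRRRRRRRRRRRRRRRRRRRRRRRRRRRRRRR...
-60 .......RRRRRRRRRRRRRRRRRRRRRRRRRRRRRRRRRRRRRRR....
60 ........RRRRRRRRRRRRRRRRRRRRRRRRRRRRRRRRRRRRRR....
```

{"api": "play_rows", "payload": {
  "plan": [
    {"delta_pos":[0,0.06,0.4],"yaw":0,"jaw":-1},
    {"delta_pos":[0,0,0.6],"yaw":0,"jaw":-1},
    {"delta_pos":[0,0,0.6],"yaw":0,"jaw":-1},
    {"delta_pos":[0,0,0.6],"yaw":0,"jaw":-1},
    {"delta_pos":[0,0,0.4],"yaw":0,"jaw":-1},
    {"delta_pos":[0,0,0],"yaw":0,"jaw":-1},
    {"delta_pos":[0,0,0],"yaw":0,"jaw":-1}
  ]
}}

```text
time: 22.0
eef_pos: [0.4628, 0.2626, 0.0548]
ee_rot: [3.14, -0.071, -0.002]
ft_force: [-0.5, -1.2, -2.6]
width: 0.0146
grasp_force: 59.6
```

```bash
python3 look2.py w15
```

```text
{'time': 22.0, 'eef_pos': [0.4628, 0.2626, 0.0548], 'ee_rot': [3.1402, -0.0706, -0.0017], 'ft_force': [-0.5447, -1.2337, -2.5849], 'width': 0.0146, 'grasp_force': 59.6288}
heading -2.57 tilt [-0.0011 -0.0006] M [-0.16  0.22 -0.06]
-30 .......RRRRRRRRRRRRRRRRRRRRRRRRRRRRRRRRRRRRRRR....
30 .......RRRRRRRRRRRRRRRRRRRRRRRRRRRRRRRRRRRRRRRR...
-60 .......RRRRRRRRRRRRRRRRRRRRRRRRRRRRRRRRRRRRRRR....
60 ........RRRRRRRRRRRRRRRRRRRRRRRRRRRRRRRRRRRRRR....
```

{"api": "play_rows", "payload": {
  "plan": [
    {"delta_pos":[0.1,0.05,0.3],"yaw":0,"jaw":-1},
    {"delta_pos":[0,0,0.4],"yaw":0,"jaw":-1},
    {"delta_pos":[0,0,0.25],"yaw":0,"jaw":-1},
    {"delta_pos":[0,0,0.15],"yaw":0,"jaw":-1},
    {"delta_pos":[0,0,0],"yaw":0,"jaw":-1},
    {"delta_pos":[0,0,0],"yaw":0,"jaw":-1}
  ]
}}

```text
time: 22.55
eef_pos: [0.4642, 0.2625, 0.0442]
ee_rot: [-3.141, 0.07, 0.0]
ft_force: [0.7, 0.9, -2.2]
width: 0.0149
grasp_force: 59.6
```

```bash
python3 look2.py w16
```

```text
{'time': 22.55, 'eef_pos': [0.4642, 0.2625, 0.0442], 'ee_rot': [-3.1407, 0.07, 0.0001], 'ft_force': [0.7295, 0.9089, -2.1795], 'width': 0.0149, 'grasp_force': 59.6497}
heading -2.55 tilt [-0.0001  0.0001] M [0.03 0.16 0.03]
-30 ......RRRRRRRRRRRRRRRRRRRRRRRRRRRRRRRRRRRRRRRR....
30 .......RRRRRRRRRRRRRRRRRRRRRRRRRRRRRRRRRRRRRRRR...
-60 .......RRRRRRRRRRRRRRRRRRRRRRRRRRRRRRRRRRRRRRRR...
60 ........RRRRRRRRRRRRRRRRRRRRRRRRRRRRRRRRRRRRRRR...
```

{"api": "play_rows", "payload": {
  "plan": [
    {"delta_pos":[0,0,0.08],"yaw":0,"jaw":-1},
    {"delta_pos":[0,0,0.06],"yaw":0,"jaw":-1},
    {"delta_pos":[0,0,0],"yaw":0,"jaw":-1},
    {"delta_pos":[0,0,0],"yaw":0,"jaw":-1}
  ]
}}

```text
time: 22.93
eef_pos: [0.4643, 0.2625, 0.0432]
ee_rot: [-3.14, 0.07, -0.001]
ft_force: [-1.2, -0.4, -0.5]
width: 0.0152
grasp_force: 60.1
```

{"api": "play_rows", "payload": {
  "plan": [
    {"delta_pos":[0,0,0.06],"yaw":0,"jaw":-1},
    {"delta_pos":[0,0,0],"yaw":0,"jaw":-1},
    {"delta_pos":[0,0,0],"yaw":0,"jaw":-1}
  ]
}}

```text
time: 23.18
eef_pos: [0.4644, 0.2625, 0.0429]
ee_rot: [-3.14, 0.07, -0.001]
ft_force: [-2.2, -0.3, 4.5]
width: 0.0152
grasp_force: 60.9
```

```bash
python3 look2.py w17
```

```text
{'time': 23.1833, 'eef_pos': [0.4644, 0.2625, 0.0429], 'ee_rot': [-3.1402, 0.0704, -0.0008], 'ft_force': [-2.17, -0.3098, 4.5188], 'width': 0.0152, 'grasp_force': 60.937}
heading -2.57 tilt [0.0005 0.0006] M [-0.08  0.17 -0.07]
-30 ......RRRRRRRRRRRRRRRRRRRRRRRRRRRRRRRRRRRRRRRRR...
30 R......RRRRRRRRRRRRRRRRRRRRRRRRRRRRRRRRRRRRRRRR...
-60 .......RRRRRRRRRRRRRRRRRRRRRRRRRRRRRRRRRRRRRRRR...
60 ........RRRRRRRRRRRRRRRRRRRRRRRRRRRRRRRRRRRRRRR...
```

Seated: same height and load as when first gripped. Letting go.

{"api": "play_rows", "payload": {
  "plan": [
    {"delta_pos":[0,0,-0.04],"yaw":0,"jaw":-1},
    {"delta_pos":[0,0,0],"yaw":0,"jaw":-0.5},
    {"delta_pos":[0,0,0],"yaw":0,"jaw":-0.4},
    {"delta_pos":[0,0,0],"yaw":0,"jaw":-0.2},
    {"delta_pos":[0,0,0],"yaw":0,"jaw":0},
    {"delta_pos":[0,0,0],"yaw":0,"jaw":0},
    {"delta_pos":[0,0,0],"yaw":0,"jaw":0},
    {"delta_pos":[0,0,0],"yaw":0,"jaw":0}
  ]
}}

```text
time: 23.9
eef_pos: [0.4642, 0.2623, 0.0427]
ee_rot: [3.141, -0.07, -0.0]
ft_force: [-0.0, 0.8, -0.2]
width: 0.043
grasp_force: 0.0
```

{"api": "play_rows", "payload": {
  "plan": [
    {"delta_pos":[0,0,-0.5],"yaw":0,"jaw":0},
    {"delta_pos":[0,0,-1],"yaw":0,"jaw":0},
    {"delta_pos":[0,0,-2],"yaw":0,"jaw":0},
    {"delta_pos":[0,0,-2.5],"yaw":0,"jaw":0},
    {"delta_pos":[0,0,-2.5],"yaw":0,"jaw":0},
    {"delta_pos":[0,0,-2.5],"yaw":0,"jaw":0},
    {"delta_pos":[0,0,-2.5],"yaw":0,"jaw":0},
    {"delta_pos":[0,0,0],"yaw":0,"jaw":0}
  ]
}}

```text
time: 24.57
eef_pos: [0.4671, 0.2633, 0.183]
ee_rot: [-3.136, 0.071, -0.012]
ft_force: [0.7, -0.1, 0.3]
width: 0.043
grasp_force: 0.0
```

```bash
python3 - <<'E'
from h import *
s=st();w=capture("wrist");im=w["image"];cv2.imwrite("pics/w18.png",im)
h=np.radians(-2.45);u=np.array([np.cos(h),np.sin(h),0]);O=np.array([.521,.2577,.005])
for q in("paper_roll","spindle"):
    for x in finder.outline_of("wrist",q)[:3]:
        b=x["box"];print(q,round(x["score"],2),np.round(b))
        for v in(b[1]+b[3]/2,b[1]-b[3]/2):
            X=onz(w,(b[0],v),.088 if q=="paper_roll" else .06);print("   stand x",((X-O)@u*1e3).round(1),X.round(4))
pr=lambda x,z:proj(w,O+u*x/1e3+[0,0,z/1e3])[0].round(1)
print("expected roll top near/far",pr(1,83),pr(41,83),"collar",pr(-4,71),"tip",pr(75,55),"grip end",pr(-84,66))
for o in(294,309,312,316,320,330,340):
    print(o,"".join("W" if c.min()>130 else("k" if c.max()<60 else ".") for c in im[0:330:4,o].astype(int)))
E
```

```text
{'time': 24.5667, 'eef_pos': [0.4671, 0.2633, 0.183], 'ee_rot': [-3.1359, 0.0708, -0.0119], 'ft_force': [0.6531, -0.0687, 0.3266], 'width': 0.043, 'grasp_force': 0.0}
paper_roll 0.64 [319. 124.  85.  62.]
   stand x 1.4 [0.5224 0.2583 0.088 ]
   stand x 39.0 [0.56   0.2567 0.088 ]
paper_roll 0.59 [178. 247.  70.  80.]
   stand x -91.8 [0.4337 0.3642 0.088 ]
   stand x -32.7 [0.4924 0.3552 0.088 ]
spindle 0.68 [319. 154.  47. 231.]
   stand x -89.7 [0.4314 0.262  0.06  ]
   stand x 75.1 [0.5961 0.255  0.06  ]
spindle 0.6 [272. 351.  21. 108.]
   stand x -219.4 [0.3036 0.3093 0.06  ]
   stand x -113.6 [0.4092 0.301  0.06  ]
expected roll top near/far [320.1 155.6] [320.2  89.3] collar [319.9 161.8] tip [319.8  38.7] grip end [319.7 268.3]
294 .................kkkk..WWWWWWWWWWWWWWWW...kk.......................................
309 .............WWWWWWWWWWWWWWWWWWWWWWWWWWWkWWWWWWWWWWWkkkkkkkkkkkkkkk................
312 ............WWWWWWWWWWWWWWWWWWWWWWWWWWWWkWWWWWWWWWWWkkkkkkkkkkkkkkk................
316 ..........WWWWWWWWWWWWWWWWWWWWWWWWWWWWWWkWWWWWWWWWWW.kkkkkkkkkkkkkk................
320 ..........WWWWWWWWWWWWWWWWWWWWWWWWWWWWWWkWWWWWWWWWWW.kkkkkkkkkkkkkk................
330 ...................kk..WWWWWWWWWWWWWWWWWk.k........................................
340 ..................kkk..WWWWWWWWWWWWWWWW...kk.......................................
```

Seated: the spindle origin is at about +1 mm in the stand, and the roll spans x ≈ 1 to 40 mm, directly against the collar. The gripper is clear, so I'm handing it in.

```bash
python3 -c "
from station import job
print(job.close_job())"
```

```text
the job is handed in; nothing more can be done
None
```

The job is handed in at about 24.6 s: the roll hangs on the spindle in both slots of the stand, against the collar within what the wrist camera could measure, after a push of about 8.5 N on the back-plate held for over a second.

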